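# Fetch the stain remover from behind the laundry bottles

### The arm

A 6-joint arm with a two-finger parallel gripper is mounted at the origin on the work surface. World frame = base frame: x ahead of the robot, y to its left, z up, the work surface at z = 0. Lengths are in m, angles in rad, forces in N, time in s.
With the tool pointing down it reaches from about 0.225 to 0.875 m from the base axis. Payload 3.4 kg.
Tool frame: the origin (TCP) lies at the very end of the fingers, on their centre line; the grasp point (between the pads) lies behind it (manip.grasp_offset is the z of the grasp point in the tool frame, in m); z points along the fingers, y is the line along which they close (so a half turn about z gives the same grasp; the last joint's range is limited). The gripper opens to 85 mm and grips with 20 to 120 N. Pads are 22 mm wide; open, the fingers measure 114 mm over their backs; the gripper's body (76 mm by 85 mm) begins 54 mm behind the grasp point. The pads swing forward as they close: fully open they stand 13 mm farther back than shut.
Start: joints at [1.177, 0.276, 1.505, -0, 1.361, -0.121], TCP at [0.155, 0.554, 0.231] pointing down, gripper open.
Joint ranges: [-2.89, 2.89], [-0.75, 2.08], [0.22, 2.7], [-1.18, 4.32], [0.11, 2.71], [-2.7, 2.7]. Speed limits (rad/s): [2.57, 2.57, 3.14, 3.14, 3.14, 3.14].

### API

Orientations are given as a unit quaternion [w, x, y, z].
In Python, from rig import manip gives the robot as it stands.
- The arm moves only by the shell command python3 -m pendant 'ROWS' [FORCE]. ROWS is JSON, a list of rows, each an object of numbers: "dx", "dy", "dz": the shift along the tool's x, y, z in m; "rx", "ry", "rz": the turn, a rotation vector about the tool's x, y, z in degrees; "hand": the finger opening in m, from 0 to 0.0854. In form: [{"dx": .., "dy": .., "dz": .., "rx": .., "ry": .., "rz": .., "hand": ..}, ...]. A call has 1 to 12 rows; each row shifts and turns the commanded pose from where the row before left it, along the tool's axes as they then stand; what a row does not reach is not made up. A row lasts 1/12 s, in which the tool goes at most 41.7 mm and 7.16 degrees, less where a joint would pass 70% of its speed; a pose out of reach is approached as far as the arm can. A call is refused whole if a number of a shift passes 0.0417 or a number of a turn 7.16, either way. A call with a gripper value outside its range is refused whole. The fingers move at their own pace and stop on an object; FORCE is the grip in N (left out, the last holds). Time passes only in rows, so rows that do not move let the fingers close. It gives the time, the measured TCP pose, the force, the opening and the grip force at its end, in the units of the state.
- manip.get_state(): the state, without advancing time (a new reading comes with each control period).
- manip.get_image(name): name is "scene" or "top"; returns a dict with "frame" (420x560x3 uint8, red, green, blue), "fx", "fy", "cx", "cy" (pixels), "distortion" ([k1, k2, p1, p2, k3] as OpenCV has them; the pictures are not rectified), "position" and "attitude" of the camera in the world. Camera axes: x right, y up, looking along -z (the intrinsics and any distortion apply to the point x, -y, -z); pixel columns grow to the right and rows downward; lengths in m; the calibration is good to about 2 mm. A picture is of the moment at which its call begins. There is no depth.
- manip.sign_off(): hands the job in; it is judged then, once.
The state is a dict: "clock": time; "qpos": joint angles; "qd": joint speeds; "effort": joint torques, N m; "position": TCP position; "ee_rot": TCP orientation; "contact_force": force on the tool from outside, world axes, zero at the start; "moment": the same for the moment, N m; "width": finger opening in m; "gripper_force": force on a finger pad.
Only numpy, scipy, OpenCV 4.12 (cv2) and the standard library are available. Lean on these libraries where they do the work, as an engineer would, in place of code of your own. Each camera call takes 0.05 s, during which the arm holds its last target. There are 200 camera calls.

### The job

The yellow tub of stain remover is hemmed in by three laundry bottles: leaving the tub where it is, first stand all three bottles on the black rubber mat, then put the tub upright on the floor of the square orange tray while the bottles are still on the black mat. After that put the bottles back where they belong (some may have been left in the wrong place): each standing wholly on the round mat of its own cap colour, and leave everything standing. Do not tip over any bottle or the tub.

Things in the scene. Friction and masses are not known exactly. Their poses are not given: they have to be found in the camera images.
- blue_bottle: Loose white laundry bottle with a blue screw cap and a blue band round its middle, about 0.25 kg. Round body 54 mm in diameter up to 88 mm high, a sloping shoulder to 104 mm, then the cap, 31 mm in diameter, from 104 to 138 mm (grip it by the cap; the cap does not turn). Origin: centre of its underside; z up along its axis. At the start it stands on one of the round mats, often a wrong one.
- green_bottle: Loose white laundry bottle with a green screw cap and a green band round its middle, about 0.25 kg. Round body 54 mm in diameter up to 88 mm high, a sloping shoulder to 104 mm, then the cap, 31 mm in diameter, from 104 to 138 mm (grip it by the cap; the cap does not turn). Origin: centre of its underside; z up along its axis. At the start it stands on one of the round mats, often a wrong one.
- red_bottle: Loose white laundry bottle with a red screw cap and a red band round its middle, about 0.25 kg. Round body 54 mm in diameter up to 88 mm high, a sloping shoulder to 104 mm, then the cap, 31 mm in diameter, from 104 to 138 mm (grip it by the cap; the cap does not turn). Origin: centre of its underside; z up along its axis. At the start it stands on one of the round mats, often a wrong one.
- blue_mat: Fixed round blue mat, 76 mm in diameter, 3 mm thick, the home of the blue-capped bottle. It lies on a fixed brown board 4 mm thick. Origin: centre of its underside (the mat's top is at z + 3 mm). The three mats lie to the front, left and right of the tub, 66 mm from the tub's centre at the start; which colour is where varies.
- green_mat: Fixed round green mat, 76 mm in diameter, 3 mm thick, the home of the green-capped bottle. It lies on a fixed brown board 4 mm thick. Origin: centre of its underside (the mat's top is at z + 3 mm). The three mats lie to the front, left and right of the tub, 66 mm from the tub's centre at the start; which colour is where varies.
- red_mat: Fixed round red mat, 76 mm in diameter, 3 mm thick, the home of the red-capped bottle. It lies on a fixed brown board 4 mm thick. Origin: centre of its underside (the mat's top is at z + 3 mm). The three mats lie to the front, left and right of the tub, 66 mm from the tub's centre at the start; which colour is where varies.
- tub: Loose low yellow tub of stain remover, orange disc on its lid, round, 52 mm in diameter, 48 mm high, about 0.15 kg; the lid does not come off. Origin: centre of its underside; z up. At the start it stands on the brown board, 4 mm above the counter, hemmed in by the three taller bottles; behind it (far side from the robot) the board has a lip 22 mm high, 54 mm from the tub's centre.
- tray: Fixed square orange plastic tray, 130 x 130 mm outside, rim 14 mm high and 4 mm thick, floor 4 mm thick. Origin: centre of its underside; x and y along its sides. It lies to the left or right of the board: where the black mat is not.
- side_mat: Fixed black ribbed rubber mat, 280 mm along its own x, 120 mm along its own y, 4 mm thick: the side area, big enough for the three bottles in a row along its x. Origin: centre of its underside. It lies to the left or right of the board.

How it is judged:
On the way, in this order (a step that is already met when the one before it is completed fails the run):
1. all three bottles stand released on the black mat, and the tub has not left its place (moved less than 40 mm) (x of blue_bottle in the frame of side_mat between -0.12 and 0.12 m and y of blue_bottle in the frame of side_mat between -0.045 and 0.045 m and z of each of blue_bottle, green_bottle, red_bottle in the frame of side_mat below 0.012 m and linear speed of each of blue_bottle, green_bottle, red_bottle below 0.02 m/s and angle between each of blue_bottle, green_bottle, red_bottle's own z axis and vertical below 0.1 rad and x of green_bottle in the frame of side_mat between -0.12 and 0.12 m and y of green_bottle in the frame of side_mat between -0.045 and 0.045 m and x of red_bottle in the frame of side_mat between -0.12 and 0.12 m and y of red_bottle in the frame of side_mat between -0.045 and 0.045 m and contact force between each of blue_bottle, green_bottle, red_bottle and the fingers below 0.05 N and distance of tub from where it was at the start of the episode below 0.04 m), for 0.2 s.
2. the tub stands released on the tray's floor while the three bottles still stand on the black mat (x of tub in the frame of tray between -0.038 and 0.038 m and y of tub in the frame of tray between -0.038 and 0.038 m and z of tub in the frame of tray below 0.01 m and linear speed of each of tub, blue_bottle, green_bottle, red_bottle below 0.02 m/s and angle between each of tub, blue_bottle, green_bottle, red_bottle's own z axis and vertical below 0.1 rad and contact force between tub and the fingers below 0.05 N and x of blue_bottle in the frame of side_mat between -0.12 and 0.12 m and y of blue_bottle in the frame of side_mat between -0.045 and 0.045 m and z of each of blue_bottle, green_bottle, red_bottle in the frame of side_mat below 0.012 m and x of green_bottle in the frame of side_mat between -0.12 and 0.12 m and y of green_bottle in the frame of side_mat between -0.045 and 0.045 m and x of red_bottle in the frame of side_mat between -0.12 and 0.12 m and y of red_bottle in the frame of side_mat between -0.045 and 0.045 m), for 0.2 s.
At the end, for the whole second after the job is handed in: Each bottle stands upright (within 0.1 rad), released and at rest on the round mat of its own cap colour, its centre within 14 mm of the mat's centre, and the tub stands upright, released and at rest on the floor of the tray (horizontal distance between blue_bottle and blue_mat below 0.014 m and z of blue_bottle in the frame of blue_mat below 0.01 m and linear speed of each of blue_bottle, green_bottle, red_bottle, tub below 0.02 m/s and angle between each of blue_bottle, green_bottle, red_bottle, tub's own z axis and vertical below 0.1 rad and horizontal distance between green_bottle and green_mat below 0.014 m and z of green_bottle in the frame of green_mat below 0.01 m and horizontal distance between red_bottle and red_mat below 0.014 m and z of red_bottle in the frame of red_mat below 0.01 m and x of tub in the frame of tray between -0.038 and 0.038 m and y of tub in the frame of tray between -0.038 and 0.038 m and z of tub in the frame of tray below 0.01 m and contact force between each of blue_bottle, green_bottle, red_bottle, tub and the fingers below 0.05 N); the robot touches nothing.
It fails at once if the blue bottle is tipped over (angle between blue_bottle's own z axis and vertical above 0.7 rad).
It fails at once if the green bottle is tipped over (angle between green_bottle's own z axis and vertical above 0.7 rad).
It fails at once if the red bottle is tipped over (angle between red_bottle's own z axis and vertical above 0.7 rad).
It fails at once if the tub is tipped over (angle between tub's own z axis and vertical above 0.7 rad).
It also fails if it takes over 141 s, if anything falls off the work surface, if the arm or the gripper's body presses on something with over 40 N, if the wrist force passes 120 N, or if a joint passes its speed limit or range.

## Working session

There is one attempt and no reset: what is moved stays moved. The work goes in short steps, Python scripts to look and compute and a shell command to move; the robot and the scene stay as the last step left them, time stands still between calls to the robot, and variables do not carry over. Pictures are saved under pics/ and viewed, at most 14 in all, crops included, and the job is handed in when it is done.

```bash
ls; mkdir -p pics; python3 - <<'E'
from rig import manip
import cv2,pickle
print(manip.get_state(), manip.grasp_offset)
for n in("scene","top"):
    d=manip.get_image(n); pickle.dump(d,open(n+".pkl","wb"))
    cv2.imwrite(f"pics/{n}0.png",cv2.cvtColor(d["frame"],cv2.COLOR_RGB2BGR))
    print({k:v for k,v in d.items() if k!="frame"})
E
```

```text
pics
{'clock': 0.0, 'qpos': array([ 1.17703521e+00,  2.76605937e-01,  1.50612324e+00, -1.67004558e-05,
        1.36068887e+00, -1.21023006e-01]), 'qd': array([-7.68686959e-05,  6.23972748e-04, -3.01995320e-04, -2.24040803e-03,
       -1.02159048e-03,  1.38366934e-03]), 'effort': array([ 1.45660975e-03, -4.16768253e+01, -2.45806324e+01,  3.17537160e-04,
        1.07438728e-02,  6.58939143e-06]), 'position': array([0.15471035, 0.55325647, 0.23043741]), 'ee_rot': array([-2.24439085e-04,  1.35944992e-01,  9.90715966e-01, -8.84706779e-04]), 'contact_force': array([ 0.36009106, -0.52175289, -0.20175003]), 'moment': array([ 0.00777705, -0.01489503, -0.0435332 ]), 'gripper_force': 0.0, 'width': 0.08548686524399199} -0.0187
{'fx': 492.0713017559152, 'fy': 492.0713017559152, 'cx': 284.57441815830526, 'cy': 208.57923549086496, 'distortion': array([-0.03717906,  0.        ,  0.        ,  0.        ,  0.        ]), 'position': array([ 1.03162513, -0.03455857,  0.8671537 ]), 'attitude': array([0.7094056 , 0.19405754, 0.17437583, 0.6547354 ])}
{'fx': 380.3754978013361, 'fy': 380.3754978013361, 'cx': 281.0811459001348, 'cy': 212.39887419244621, 'distortion': array([-0.08155583,  0.        ,  0.        ,  0.        ,  0.        ]), 'position': array([ 0.46965418, -0.00217669,  0.74705436]), 'attitude': array([-0.70410662, -0.04628473,  0.027058  ,  0.70806741])}
```

View pics/scene0.png

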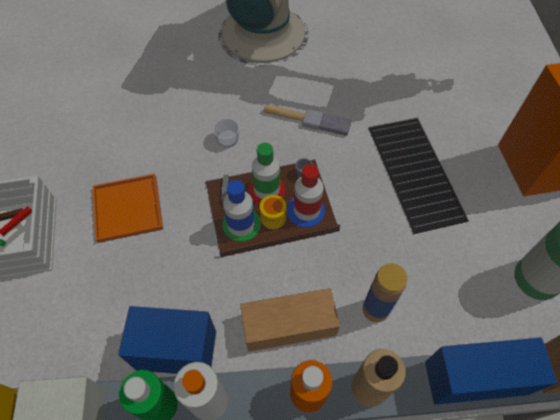

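View pics/top0.png

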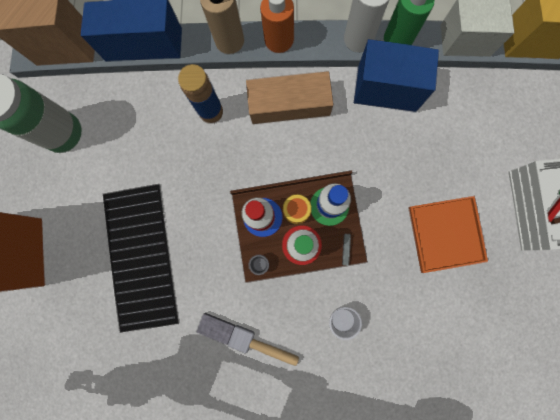

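The scene view shows the tub near (273,212) with the blue-capped bottle on the green mat (237,212), the green-capped one on the red mat (266,175), and the red-capped one on the blue mat (309,200). In the top view the black mat is at (140,257) on the +y side, the tray is at (448,235), and the caps are at red (256,210), blue (338,196) and green (304,245).

```bash
cat > v.py <<'E'
import numpy as np,cv2,pickle
from scipy.spatial.transform import Rotation as R
def rays(d,px):
    K=np.array([[d["fx"],0,d["cx"]],[0,d["fy"],d["cy"]],[0,0,1]])
    u=cv2.undistortPoints(np.float64(px).reshape(-1,1,2),K,d["distortion"])[:,0]
    c=np.c_[u[:,0],-u[:,1],-np.ones(len(u))]
    return R.from_quat(np.roll(d["attitude"],-1)).apply(c)
def plane(d,px,z):
    r=rays(d,px);p=d["position"];return p+r*((z-p[2])/r[:,2])[:,None]
def tri(d1,p1,d2,p2):
    a=rays(d1,[p1])[0];b=rays(d2,[p2])[0]
    s=np.linalg.lstsq(np.c_[a,-b],d2["position"]-d1["position"],rcond=None)[0]
    x=d1["position"]+a*s[0];y=d2["position"]+b*s[1];return (x+y)/2,np.linalg.norm(x-y)
H={"red":(0,6),"orange":(7,17),"yellow":(20,33),"green":(50,80),"blue":(105,125)}
def mask(d,c,roi,smin=130,vmin=50):
    h=cv2.cvtColor(d["frame"],cv2.COLOR_RGB2HSV)
    lo,hi=H[c];m=(h[...,0]>=lo)&(h[...,0]<=hi)
    if c=="red": m|=h[...,0]>=172
    m&=(h[...,1]>=smin)&(h[...,2]>=vmin)
    o=np.zeros(m.shape,np.uint8);x0,y0,x1,y1=roi;o[y0:y1,x0:x1]=m[y0:y1,x0:x1]*255
    return o
def comps(m,amin=25):
    n,l,s,c=cv2.connectedComponentsWithStats(m)
    return [(c[i].round(1),s[i],np.argwhere(l==i)[:,::-1]) for i in range(1,n) if s[i][4]>=amin]
E
python3 - <<'E'
from v import *
t,s=[pickle.load(open(n+".pkl","rb")) for n in("top","scene")]
for n,d,roi in(("top",t,(225,165,375,290)),("scene",s,(195,135,345,255))):
    for c in H:
        for k in comps(mask(d,c,roi)): print(n,c,k[0],k[1])
m=mask(t,"orange",(400,185,500,285));k=max(comps(m),key=lambda k:k[1][4])
r=cv2.minAreaRect((plane(t,k[2],.010)[:,:2]*1000).astype(np.float32));print("tray",r)
g=cv2.cvtColor(t["frame"],cv2.COLOR_RGB2GRAY);b=np.zeros_like(g);b[170:345,95:190]=(g[170:345,95:190]<75)*255
b=cv2.morphologyEx(b,cv2.MORPH_CLOSE,np.ones((7,7)));k=max(comps(b),key=lambda k:k[1][4])
r=cv2.minAreaRect((plane(t,k[2],.004)[:,:2]*1000).astype(np.float32));print("side",r)
h=np.zeros_like(g)
v=np.hstack([cv2.resize(t["frame"][165:290,225:375],None,fx=2.6,fy=2.6),cv2.resize(s["frame"][135:260,195:345],None,fx=2.6,fy=2.6)])
cv2.imwrite("pics/crop0.png",v[...,::-1])
E
```

```text
top red [254.7 209.9] [246 201  19  19 280]
top red [267.9 224.8] [259 217  15  13  29]
top red [299.5 244.5] [281 225  41  40 478]
top orange [291.8 181.9] [232 172 119  21 203]
top orange [297.7 231.8] [ 233  175  133  106 4534]
top orange [296.7 207.9] [287 198  20  21 330]
top yellow [296.4 208.3] [283 194  28  30 305]
top green [324.6 213.4] [311 190  37  35 311]
top green [303.4 244.1] [295 236  18  17 234]
top blue [337.7 194.6] [328 185  20  20 299]
top blue [269.5 221.6] [245 198  37  39 368]
top blue [324.8 211.6] [317 202  21  15  60]
scene red [309.7 174.7] [302 164  17  23 321]
scene red [253.  193.5] [247 181  14  24 125]
scene red [281.8 189. ] [278 180   8  17  83]
scene red [307.3 206.3] [294 195  30  20 280]
scene orange [286.8 187.4] [277 170  17  33 170]
scene orange [272.6 205.6] [264 198  18  16 229]
scene orange [278.1 233.5] [254 224  49  19 293]
scene yellow [272.6 214.2] [259 195  28  34 516]
scene green [264.9 152.7] [258 143  14  21 238]
scene green [266.7 185.2] [254 176  25  17 236]
scene green [244.3 230. ] [223 212  37  29 265]
scene blue [235.7 190.9] [227 180  18  23 323]
scene blue [302.9 216.3] [287 198  37  29 338]
scene blue [240.7 222.3] [226 211  28  19 268]
tray ((502.4913635253906, -307.21435546875), (129.80792236328125, 133.78289794921875), 9.00932502746582)
side ((459.8642883300781, 300.8595886230469), (278.8664245605469, 120.60176086425781), 9.398399353027344)
```

View pics/crop0.png

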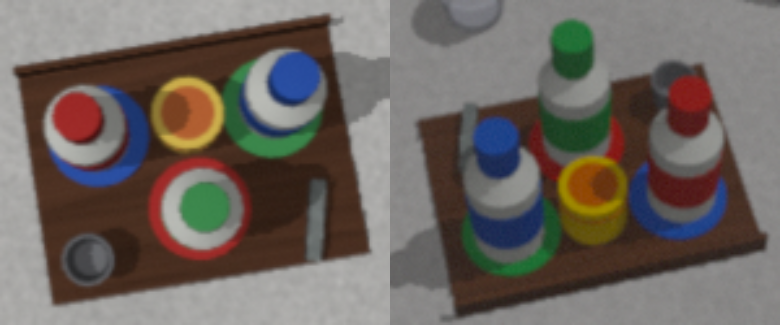

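```bash
cat > m.py <<'E'
from v import *
t,s=[pickle.load(open(n+".pkl","rb")) for n in("top","scene")]
P={"red":((254.7,209.9),(309.7,174.7)),"green":((303.4,244.1),(264.9,152.7)),"blue":((337.7,194.6),(235.7,190.9))}
for c,(a,b) in P.items():
    x,e=tri(t,a,s,b);print(c,"cap tri mm",(x*1000).round(1),"res",round(e*1000,1),"plane .137",(plane(t,[a],.137)[0,:2]*1000).round(1))
for c,a,b in(("red",(278,222,325,268),(225,172,292,210)),("green",(308,186,352,230),(215,205,265,245)),("blue",(240,194,286,240),(284,190,328,228))):
    for n,d,roi in(("top",t,a),("scene",s,b)):
        k=np.vstack([k[2] for k in comps(mask(d,c,roi,110,40),15)])
        w=(plane(d,k,.007)[:,:2]*1000)
        w=w[np.linalg.norm(w-np.median(w,0),axis=1)<60].astype(np.float32)
        print(c,"mat",n,cv2.minEnclosingCircle(w))
for n,d,p in(("top",t,(296.7,207.9)),("scene",s,(272.6,205.6))): print("tub",n,(plane(d,[p],.052)[0,:2]*1000).round(1))
print("tub tri",tri(t,(296.7,207.9),s,(272.6,205.6)))
E
python3 m.py
```

```text
red cap tri mm [538.1  56.9 132.4] res 1.1 plane .137 [537.6  57. ]
green cap tri mm [482.2 -21.2 131.5] res 0.2 plane .137 [482.1 -21.2]
blue cap tri mm [562.3 -77.8 132.3] res 0.4 plane .137 [561.6 -77.4]
red mat top ((483.4336242675781, -20.99419403076172), 39.546382904052734)
red mat scene ((486.5284118652344, -23.968564987182617), 40.67784118652344)
green mat top ((558.4198608398438, -75.39800262451172), 38.08457565307617)
green mat scene ((560.2617797851562, -75.88871765136719), 37.88138198852539)
blue mat top ((538.23779296875, 54.26469421386719), 38.276187896728516)
blue mat scene ((538.8538208007812, 53.39712905883789), 38.480621337890625)
tub top [550.2 -12.2]
tub scene [550.  -12.6]
tub tri (array([ 0.55017519, -0.01240256,  0.05230519]), np.float64(0.0005024946989281645))
```

```bash
cat > to.py <<'E'
# usage: to.py x y z  (mm) -> tool-frame shift in m and yaw correction (closing axis along board y, 9 deg)
import sys,numpy as np
from scipy.spatial.transform import Rotation as R
from rig import manip
s=manip.get_state();r=R.from_quat(np.roll(s["ee_rot"],-1));p=np.array(s["position"])
y=r.apply([0,1,0]);yaw=np.degrees(np.arctan2(y[1],y[0]))-99
print("t",round(s["clock"],2),"tcp",(p*1000).round(1),"w",round(s["width"],4),"gf",round(s["gripper_force"],1),"F",np.round(s["contact_force"],1),"rz",round(yaw,2),"tilt",r.apply([0,0,1]).round(3))
if len(sys.argv)>3: print("shift",r.inv().apply(np.array(list(map(float,sys.argv[1:4])))/1000-p).round(4))
E
python3 -m pendant '[{"rz":-6.1,"hand":0.06},{"rz":-6.1,"hand":0.06},{"rz":-6.1,"hand":0.06},{"rz":-6.1,"hand":0.06},{"dx":-0.0188,"dy":-0.0344},{"dx":-0.0188,"dy":-0.0344},{"dx":-0.0188,"dy":-0.0344},{"dx":-0.0188,"dy":-0.0344},{"dx":-0.0188,"dy":-0.0344},{"dx":-0.0188,"dy":-0.0344},{"dx":-0.0188,"dy":-0.0344},{"dx":-0.0188,"dy":-0.0344}]' 40
python3 -m pendant '[{"dx":-0.0188,"dy":-0.0344},{"dx":-0.0188,"dy":-0.0344},{"dx":-0.0188,"dy":-0.0344},{"dx":-0.0188,"dy":-0.0344},{"dx":-0.0188,"dy":-0.0344},{"dx":-0.0188,"dy":-0.0344},{"dx":-0.0188,"dy":-0.0344},{"dx":-0.0188,"dy":-0.03},{"dx":0},{"dx":0}]'
python3 to.py 538 57 111
```

```text
t 0.1 tcp [154.7 553.3 230.5] w 0.0853 gf 0.0 F [0.2 0.4 0.3] rz -24.63 tilt [-0.001 -0.002 -1.   ]
shift [-0.5028 -0.3745  0.12  ]invalid input
invalid input
```

```bash
python3 -m pendant '[{"dx":0,"dy":0,"dz":0,"rx":0,"ry":0,"rz":-6.1,"hand":0.06}]' 40; python3 -m pendant '[{"rz":-6.1}]'; python3 -m pendant '[{"dx":0.0,"dy":0.0,"dz":0.0,"rx":0.0,"ry":0.0,"rz":-6.1}]'; python3 to.py
```

```text
clock: 0.18
position: [0.1548, 0.5534, 0.2307]
ee_rot: [-0.0, 0.082, 0.997, -0.001]
contact_force: [-0.4, -0.1, 0.4]
width: 0.0758
gripper_force: 0.0
t 0.18 tcp [154.8 553.4 230.7] w 0.0758 gf 0.0 F [-0.4 -0.1  0.4] rz -18.43 tilt [-0.    -0.001 -1.   ]invalid input
invalid input
```

```bash

python3 -m pendant '[{"dx":0,"dy":0,"dz":0,"rx":0,"ry":0,"rz":-6.1,"hand":0.06},{"dx":0,"dy":0,"dz":0,"rx":0,"ry":0,"rz":-6.1,"hand":0.06},{"dx":0,"dy":0,"dz":0,"rx":0,"ry":0,"rz":-6.2,"hand":0.06},{"dx":-0.0188,"dy":-0.0344,"dz":0,"rx":0,"ry":0,"rz":0,"hand":0.06},{"dx":-0.0188,"dy":-0.0344,"dz":0,"rx":0,"ry":0,"rz":0,"hand":0.06},{"dx":-0.0188,"dy":-0.0344,"dz":0,"rx":0,"ry":0,"rz":0,"hand":0.06},{"dx":-0.0188,"dy":-0.0344,"dz":0,"rx":0,"ry":0,"rz":0,"hand":0.06},{"dx":-0.0188,"dy":-0.0344,"dz":0,"rx":0,"ry":0,"rz":0,"hand":0.06},{"dx":-0.0188,"dy":-0.0344,"dz":0,"rx":0,"ry":0,"rz":0,"hand":0.06},{"dx":-0.0188,"dy":-0.0344,"dz":0,"rx":0,"ry":0,"rz":0,"hand":0.06},{"dx":-0.0188,"dy":-0.0344,"dz":0,"rx":0,"ry":0,"rz":0,"hand":0.06},{"dx":-0.0188,"dy":-0.0344,"dz":0,"rx":0,"ry":0,"rz":0,"hand":0.06}]' 40
python3 -m pendant '[{"dx":-0.0188,"dy":-0.0344,"dz":0,"rx":0,"ry":0,"rz":0,"hand":0.06},{"dx":-0.0188,"dy":-0.0344,"dz":0,"rx":0,"ry":0,"rz":0,"hand":0.06},{"dx":-0.0188,"dy":-0.0344,"dz":0,"rx":0,"ry":0,"rz":0,"hand":0.06},{"dx":-0.0188,"dy":-0.0344,"dz":0,"rx":0,"ry":0,"rz":0,"hand":0.06},{"dx":-0.0188,"dy":-0.0344,"dz":0,"rx":0,"ry":0,"rz":0,"hand":0.06},{"dx":-0.0188,"dy":-0.0344,"dz":0,"rx":0,"ry":0,"rz":0,"hand":0.06},{"dx":-0.0188,"dy":-0.03,"dz":0,"rx":0,"ry":0,"rz":0,"hand":0.06},{"dx":0,"dy":0,"dz":0,"rx":0,"ry":0,"rz":0,"hand":0.06},{"dx":0,"dy":0,"dz":0,"rx":0,"ry":0,"rz":0,"hand":0.06}]'
python3 to.py 538 57 111
```

```text
clock: 1.18
position: [0.3703, 0.2722, 0.2312]
ee_rot: [-0.0, -0.077, 0.997, 0.0]
contact_force: [0.9, -0.4, 0.1]
width: 0.0602
gripper_force: 0.0
clock: 1.93
position: [0.537, 0.0592, 0.2304]
ee_rot: [-0.001, -0.076, 0.997, 0.0]
contact_force: [-1.2, 1.1, 0.3]
width: 0.0602
gripper_force: 0.0
t 1.93 tcp [537.   59.2 230.4] w 0.0602 gf 0.0 F [-1.2  1.1  0.3] rz -0.32 tilt [-0.002  0.    -1.   ]
shift [-0.0009 -0.0024  0.1194]
```

```bash

python3 -m pendant '[{"dx":-0.001,"dy":-0.0024,"dz":0.03,"rx":0,"ry":0,"rz":0,"hand":0.06},{"dx":0,"dy":0,"dz":0.03,"rx":0,"ry":0,"rz":0,"hand":0.06},{"dx":0,"dy":0,"dz":0.03,"rx":0,"ry":0,"rz":0,"hand":0.06},{"dx":0,"dy":0,"dz":0.02,"rx":0,"ry":0,"rz":0,"hand":0.06},{"dx":0,"dy":0,"dz":0.009,"rx":0,"ry":0,"rz":0,"hand":0.06},{"dx":0,"dy":0,"dz":0,"rx":0,"ry":0,"rz":0,"hand":0.06},{"dx":0,"dy":0,"dz":0,"rx":0,"ry":0,"rz":0,"hand":0.02},{"dx":0,"dy":0,"dz":0,"rx":0,"ry":0,"rz":0,"hand":0.02},{"dx":0,"dy":0,"dz":0,"rx":0,"ry":0,"rz":0,"hand":0.02},{"dx":0,"dy":0,"dz":0,"rx":0,"ry":0,"rz":0,"hand":0.02},{"dx":0,"dy":0,"dz":0,"rx":0,"ry":0,"rz":0,"hand":0.02},{"dx":0,"dy":0,"dz":0,"rx":0,"ry":0,"rz":0,"hand":0.02}]' 40
python3 to.py 538 57 111
```

```text
clock: 2.93
position: [0.539, 0.0584, 0.114]
ee_rot: [0.002, -0.077, 0.997, -0.0]
contact_force: [-0.3, -1.0, 6.4]
width: 0.0299
gripper_force: 40.0
t 2.93 tcp [539.   58.4 114. ] w 0.0299 gf 40.0 F [-0.3 -1.   6.4] rz -0.14 tilt [ 0.004  0.    -1.   ]
shift [ 0.0012 -0.0012  0.003 ]
```

```bash

python3 -m pendant '[{"dx":0,"dy":0,"dz":-0.01,"rx":0,"ry":0,"rz":0,"hand":0.02},{"dx":0,"dy":0,"dz":-0.025,"rx":0,"ry":0,"rz":0,"hand":0.02},{"dx":0,"dy":0,"dz":-0.025,"rx":0,"ry":0,"rz":0,"hand":0.02},{"dx":0,"dy":0,"dz":-0.01,"rx":0,"ry":0,"rz":0,"hand":0.02},{"dx":-0.004,"dy":0.02,"dz":0,"rx":0,"ry":0,"rz":0,"hand":0.02},{"dx":-0.006,"dy":0.036,"dz":0,"rx":0,"ry":0,"rz":0,"hand":0.02},{"dx":-0.006,"dy":0.036,"dz":0,"rx":0,"ry":0,"rz":0,"hand":0.02},{"dx":-0.006,"dy":0.036,"dz":0,"rx":0,"ry":0,"rz":0,"hand":0.02},{"dx":-0.006,"dy":0.036,"dz":0,"rx":0,"ry":0,"rz":0,"hand":0.02},{"dx":-0.006,"dy":0.036,"dz":0,"rx":0,"ry":0,"rz":0,"hand":0.02},{"dx":-0.006,"dy":0.034,"dz":0,"rx":0,"ry":0,"rz":0,"hand":0.02},{"dx":-0.006,"dy":0.02,"dz":0,"rx":0,"ry":0,"rz":0,"hand":0.02}]'
python3 -m pendant '[{"dx":0,"dy":0,"dz":0,"rx":0,"ry":0,"rz":0,"hand":0.02},{"dx":0,"dy":0,"dz":0,"rx":0,"ry":0,"rz":0,"hand":0.02}]'
python3 to.py 544 315 111
```

```text
clock: 3.93
position: [0.5428, 0.3203, 0.1818]
ee_rot: [-0.001, -0.078, 0.997, 0.001]
contact_force: [-0.1, -0.8, -1.5]
width: 0.0299
gripper_force: 40.1
clock: 4.1
position: [0.5433, 0.3173, 0.1815]
ee_rot: [-0.001, -0.078, 0.997, -0.0]
contact_force: [-0.0, -0.3, -2.2]
width: 0.0298
gripper_force: 40.2
t 4.1 tcp [543.3 317.3 181.5] w 0.0298 gf 40.2 F [-0.  -0.3 -2.2] rz -0.0 tilt [-0.001 -0.001 -1.   ]
shift [-0.0004 -0.0023  0.0705]
```

```bash

python3 -m pendant '[{"dx":0,"dy":-0.002,"dz":0.025,"rx":0,"ry":0,"rz":0,"hand":0.02},{"dx":0,"dy":0,"dz":0.025,"rx":0,"ry":0,"rz":0,"hand":0.02},{"dx":0,"dy":0,"dz":0.012,"rx":0,"ry":0,"rz":0,"hand":0.02},{"dx":0,"dy":0,"dz":0.005,"rx":0,"ry":0,"rz":0,"hand":0.02},{"dx":0,"dy":0,"dz":0.002,"rx":0,"ry":0,"rz":0,"hand":0.02},{"dx":0,"dy":0,"dz":0.001,"rx":0,"ry":0,"rz":0,"hand":0.02},{"dx":0,"dy":0,"dz":0,"rx":0,"ry":0,"rz":0,"hand":0.02}]'
python3 to.py 544 315 111
```

```text
clock: 4.68
position: [0.545, 0.3142, 0.1133]
ee_rot: [0.001, -0.077, 0.997, 0.0]
contact_force: [-0.0, 0.9, -2.0]
width: 0.0301
gripper_force: 40.3
t 4.68 tcp [545.  314.2 113.3] w 0.0301 gf 40.3 F [-0.   0.9 -2. ] rz -0.17 tilt [ 0.002  0.001 -1.   ]
shift [0.0009 0.0009 0.0023]
```

```bash

python3 -m pendant '[{"dx":0,"dy":0,"dz":0.002,"rx":0,"ry":0,"rz":0,"hand":0.02},{"dx":0,"dy":0,"dz":0,"rx":0,"ry":0,"rz":0,"hand":0.02},{"dx":0,"dy":0,"dz":0,"rx":0,"ry":0,"rz":0,"hand":0.02}]'
python3 -m pendant '[{"dx":0,"dy":0,"dz":0,"rx":0,"ry":0,"rz":0,"hand":0.06},{"dx":0,"dy":0,"dz":0,"rx":0,"ry":0,"rz":0,"hand":0.06},{"dx":0,"dy":0,"dz":0,"rx":0,"ry":0,"rz":0,"hand":0.06},{"dx":0,"dy":0,"dz":0,"rx":0,"ry":0,"rz":0,"hand":0.06},{"dx":0,"dy":0,"dz":-0.03,"rx":0,"ry":0,"rz":0,"hand":0.06},{"dx":0,"dy":0,"dz":-0.04,"rx":0,"ry":0,"rz":0,"hand":0.06},{"dx":0.0127,"dy":-0.0357,"dz":0,"rx":0,"ry":0,"rz":0,"hand":0.06},{"dx":0.0127,"dy":-0.0357,"dz":0,"rx":0,"ry":0,"rz":0,"hand":0.06},{"dx":0.0127,"dy":-0.0357,"dz":0,"rx":0,"ry":0,"rz":0,"hand":0.06},{"dx":0.0127,"dy":-0.0357,"dz":0,"rx":0,"ry":0,"rz":0,"hand":0.06},{"dx":0.0127,"dy":-0.0357,"dz":0,"rx":0,"ry":0,"rz":0,"hand":0.06},{"dx":0.0127,"dy":-0.0357,"dz":0,"rx":0,"ry":0,"rz":0,"hand":0.06}]'
python3 -m pendant '[{"dx":0.0127,"dy":-0.0357,"dz":0,"rx":0,"ry":0,"rz":0,"hand":0.06},{"dx":0.0127,"dy":-0.0357,"dz":0,"rx":0,"ry":0,"rz":0,"hand":0.06},{"dx":0.0127,"dy":-0.0357,"dz":0,"rx":0,"ry":0,"rz":0,"hand":0.06},{"dx":0,"dy":0,"dz":0,"rx":0,"ry":0,"rz":0,"hand":0.06},{"dx":0,"dy":0,"dz":0,"rx":0,"ry":0,"rz":0,"hand":0.06}]'
python3 to.py 482 -21 114
python3 - <<'E'
from rig import manip
import cv2
cv2.imwrite("pics/s1.png",manip.get_image("scene")["frame"][...,::-1])
E
```

```text
clock: 4.93
position: [0.5448, 0.3146, 0.1111]
ee_rot: [0.001, -0.077, 0.997, 0.0]
contact_force: [-0.1, 1.0, -0.4]
width: 0.0297
gripper_force: 40.3
clock: 5.93
position: [0.5014, 0.0897, 0.1806]
ee_rot: [0.0, -0.078, 0.997, -0.0]
contact_force: [0.9, -0.4, -0.8]
width: 0.0599
gripper_force: 0.0
clock: 6.35
position: [0.4807, -0.0223, 0.1806]
ee_rot: [0.0, -0.075, 0.997, 0.0]
contact_force: [0.6, 0.2, -0.0]
width: 0.0597
gripper_force: 0.0
t 6.35 tcp [480.7 -22.3 180.6] w 0.0597 gf 0.0 F [ 0.6  0.2 -0. ] rz -0.38 tilt [ 0.001  0.    -1.   ]
shift [-0.0014  0.0011  0.0666]
```

View pics/s1.png

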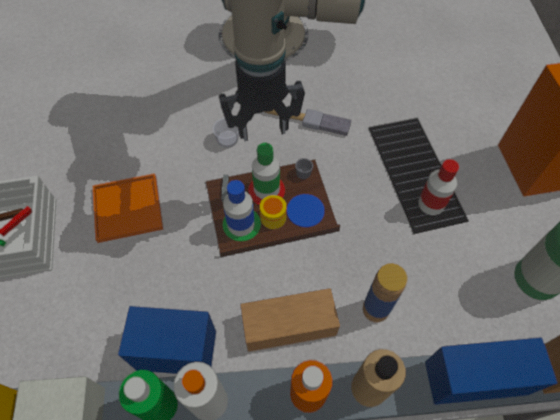

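The red bottle stands on the far end of the black mat at (437,188). The other two bottles and the tub haven't moved. Next is the green bottle.

```bash

python3 -m pendant '[{"dx":-0.0014,"dy":0.0011,"dz":0.03,"rx":0,"ry":0,"rz":0,"hand":0.06},{"dx":0,"dy":0,"dz":0.025,"rx":0,"ry":0,"rz":0,"hand":0.06},{"dx":0,"dy":0,"dz":0.011,"rx":0,"ry":0,"rz":0,"hand":0.06},{"dx":0,"dy":0,"dz":0,"rx":0,"ry":0,"rz":0,"hand":0.06},{"dx":0,"dy":0,"dz":0,"rx":0,"ry":0,"rz":0,"hand":0.02},{"dx":0,"dy":0,"dz":0,"rx":0,"ry":0,"rz":0,"hand":0.02},{"dx":0,"dy":0,"dz":0,"rx":0,"ry":0,"rz":0,"hand":0.02},{"dx":0,"dy":0,"dz":0,"rx":0,"ry":0,"rz":0,"hand":0.02},{"dx":0,"dy":0,"dz":0,"rx":0,"ry":0,"rz":0,"hand":0.02}]'
python3 -m pendant '[{"dx":0,"dy":0,"dz":-0.01,"rx":0,"ry":0,"rz":0,"hand":0.02},{"dx":0,"dy":0,"dz":-0.025,"rx":0,"ry":0,"rz":0,"hand":0.02},{"dx":0,"dy":0,"dz":-0.025,"rx":0,"ry":0,"rz":0,"hand":0.02},{"dx":0.002,"dy":0.01,"dz":0,"rx":0,"ry":0,"rz":0,"hand":0.02},{"dx":0.0047,"dy":0.025,"dz":0,"rx":0,"ry":0,"rz":0,"hand":0.02},{"dx":0.006,"dy":0.036,"dz":0,"rx":0,"ry":0,"rz":0,"hand":0.02},{"dx":0.006,"dy":0.036,"dz":0,"rx":0,"ry":0,"rz":0,"hand":0.02},{"dx":0.006,"dy":0.036,"dz":0,"rx":0,"ry":0,"rz":0,"hand":0.02},{"dx":0.006,"dy":0.036,"dz":0,"rx":0,"ry":0,"rz":0,"hand":0.02},{"dx":0.006,"dy":0.036,"dz":0,"rx":0,"ry":0,"rz":0,"hand":0.02},{"dx":0.006,"dy":0.036,"dz":0,"rx":0,"ry":0,"rz":0,"hand":0.02},{"dx":0.006,"dy":0.036,"dz":0,"rx":0,"ry":0,"rz":0,"hand":0.02}]'
python3 -m pendant '[{"dx":0.006,"dy":0.024,"dz":0,"rx":0,"ry":0,"rz":0,"hand":0.02},{"dx":0.002,"dy":0.01,"dz":0,"rx":0,"ry":0,"rz":0,"hand":0.02},{"dx":0,"dy":0,"dz":0,"rx":0,"ry":0,"rz":0,"hand":0.02},{"dx":0,"dy":0,"dz":0,"rx":0,"ry":0,"rz":0,"hand":0.02}]'
python3 to.py 376 287 111
```

```text
clock: 7.15
position: [0.4832, -0.0192, 0.1154]
ee_rot: [0.001, -0.077, 0.997, -0.0]
contact_force: [0.7, 0.1, 2.5]
width: 0.0301
gripper_force: 39.9
clock: 8.15
position: [0.3876, 0.2583, 0.1735]
ee_rot: [-0.001, -0.077, 0.997, -0.0]
contact_force: [1.1, 0.3, -2.1]
width: 0.0299
gripper_force: 40.2
clock: 8.48
position: [0.3759, 0.2888, 0.1736]
ee_rot: [-0.0, -0.078, 0.997, -0.001]
contact_force: [-0.3, -0.4, -2.2]
width: 0.0299
gripper_force: 40.3
t 8.48 tcp [375.9 288.8 173.6] w 0.0299 gf 40.3 F [-0.3 -0.4 -2.2] rz -0.04 tilt [-0.001 -0.002 -1.   ]
shift [ 0.0001 -0.0017  0.0627]
```

```bash

python3 -m pendant '[{"dx":0,"dy":-0.0017,"dz":0.025,"rx":0,"ry":0,"rz":0,"hand":0.02},{"dx":0,"dy":0,"dz":0.02,"rx":0,"ry":0,"rz":0,"hand":0.02},{"dx":0,"dy":0,"dz":0.01,"rx":0,"ry":0,"rz":0,"hand":0.02},{"dx":0,"dy":0,"dz":0.004,"rx":0,"ry":0,"rz":0,"hand":0.02},{"dx":0,"dy":0,"dz":0.002,"rx":0,"ry":0,"rz":0,"hand":0.02},{"dx":0,"dy":0,"dz":0.002,"rx":0,"ry":0,"rz":0,"hand":0.02},{"dx":0,"dy":0,"dz":0,"rx":0,"ry":0,"rz":0,"hand":0.02},{"dx":0,"dy":0,"dz":0,"rx":0,"ry":0,"rz":0,"hand":0.02}]'
python3 -m pendant '[{"dx":0,"dy":0,"dz":0,"rx":0,"ry":0,"rz":0,"hand":0.06},{"dx":0,"dy":0,"dz":0,"rx":0,"ry":0,"rz":0,"hand":0.06},{"dx":0,"dy":0,"dz":0,"rx":0,"ry":0,"rz":0,"hand":0.06},{"dx":0,"dy":0,"dz":0,"rx":0,"ry":0,"rz":0,"hand":0.06},{"dx":0,"dy":0,"dz":-0.03,"rx":0,"ry":0,"rz":0,"hand":0.06},{"dx":0,"dy":0,"dz":-0.04,"rx":0,"ry":0,"rz":0,"hand":0.06},{"dx":-0.0115,"dy":-0.0354,"dz":0,"rx":0,"ry":0,"rz":0,"hand":0.06},{"dx":-0.0115,"dy":-0.0354,"dz":0,"rx":0,"ry":0,"rz":0,"hand":0.06},{"dx":-0.0115,"dy":-0.0354,"dz":0,"rx":0,"ry":0,"rz":0,"hand":0.06},{"dx":-0.0115,"dy":-0.0354,"dz":0,"rx":0,"ry":0,"rz":0,"hand":0.06},{"dx":-0.0115,"dy":-0.0354,"dz":0,"rx":0,"ry":0,"rz":0,"hand":0.06},{"dx":-0.0115,"dy":-0.0354,"dz":0,"rx":0,"ry":0,"rz":0,"hand":0.06}]'
python3 -m pendant '[{"dx":-0.0115,"dy":-0.0354,"dz":0,"rx":0,"ry":0,"rz":0,"hand":0.06},{"dx":-0.0115,"dy":-0.0354,"dz":0,"rx":0,"ry":0,"rz":0,"hand":0.06},{"dx":-0.0115,"dy":-0.0354,"dz":0,"rx":0,"ry":0,"rz":0,"hand":0.06},{"dx":-0.0115,"dy":-0.0354,"dz":0,"rx":0,"ry":0,"rz":0,"hand":0.06},{"dx":-0.0115,"dy":-0.0354,"dz":0,"rx":0,"ry":0,"rz":0,"hand":0.06},{"dx":0,"dy":0,"dz":0,"rx":0,"ry":0,"rz":0,"hand":0.06},{"dx":0,"dy":0,"dz":0,"rx":0,"ry":0,"rz":0,"hand":0.06}]'
python3 to.py 562 -77.6 114
```

```text
clock: 9.15
position: [0.378, 0.2872, 0.1124]
ee_rot: [0.001, -0.077, 0.997, 0.0]
contact_force: [-0.9, -2.1, 1.7]
width: 0.0301
gripper_force: 40.8
clock: 10.15
position: [0.4783, 0.0868, 0.1815]
ee_rot: [0.0, -0.077, 0.997, 0.0]
contact_force: [0.6, 1.1, 0.3]
width: 0.06
gripper_force: 0.0
clock: 10.73
position: [0.5626, -0.0794, 0.1808]
ee_rot: [-0.0, -0.076, 0.997, 0.0]
contact_force: [-1.2, -0.0, -0.3]
width: 0.0596
gripper_force: 0.0
t 10.73 tcp [562.6 -79.4 180.8] w 0.0596 gf 0.0 F [-1.2 -0.  -0.3] rz -0.31 tilt [-0.  0. -1.]
shift [0.0003 0.0018 0.0668]
```

```bash

python3 -m pendant '[{"dx":0,"dy":0.0018,"dz":0.03,"rx":0,"ry":0,"rz":0,"hand":0.06},{"dx":0,"dy":0,"dz":0.025,"rx":0,"ry":0,"rz":0,"hand":0.06},{"dx":0,"dy":0,"dz":0.011,"rx":0,"ry":0,"rz":0,"hand":0.06},{"dx":0,"dy":0,"dz":0,"rx":0,"ry":0,"rz":0,"hand":0.06},{"dx":0,"dy":0,"dz":0,"rx":0,"ry":0,"rz":0,"hand":0.02},{"dx":0,"dy":0,"dz":0,"rx":0,"ry":0,"rz":0,"hand":0.02},{"dx":0,"dy":0,"dz":0,"rx":0,"ry":0,"rz":0,"hand":0.02},{"dx":0,"dy":0,"dz":0,"rx":0,"ry":0,"rz":0,"hand":0.02},{"dx":0,"dy":0,"dz":0,"rx":0,"ry":0,"rz":0,"hand":0.02}]'
python3 -m pendant '[{"dx":0,"dy":0,"dz":-0.01,"rx":0,"ry":0,"rz":0,"hand":0.02},{"dx":0,"dy":0,"dz":-0.03,"rx":0,"ry":0,"rz":0,"hand":0.02},{"dx":0,"dy":0,"dz":-0.03,"rx":0,"ry":0,"rz":0,"hand":0.02},{"dx":0.0007,"dy":0.01,"dz":0,"rx":0,"ry":0,"rz":0,"hand":0.02},{"dx":0.003,"dy":0.024,"dz":0,"rx":0,"ry":0,"rz":0,"hand":0.02},{"dx":0.004,"dy":0.036,"dz":0,"rx":0,"ry":0,"rz":0,"hand":0.02},{"dx":0.004,"dy":0.036,"dz":0,"rx":0,"ry":0,"rz":0,"hand":0.02},{"dx":0.004,"dy":0.036,"dz":0,"rx":0,"ry":0,"rz":0,"hand":0.02},{"dx":0.004,"dy":0.036,"dz":0,"rx":0,"ry":0,"rz":0,"hand":0.02},{"dx":0.004,"dy":0.036,"dz":0,"rx":0,"ry":0,"rz":0,"hand":0.02},{"dx":0.004,"dy":0.036,"dz":0,"rx":0,"ry":0,"rz":0,"hand":0.02},{"dx":0.004,"dy":0.036,"dz":0,"rx":0,"ry":0,"rz":0,"hand":0.02}]'
python3 -m pendant '[{"dx":0.004,"dy":0.036,"dz":0,"rx":0,"ry":0,"rz":0,"hand":0.02},{"dx":0.004,"dy":0.036,"dz":0,"rx":0,"ry":0,"rz":0,"hand":0.02},{"dx":0.001,"dy":0.022,"dz":0,"rx":0,"ry":0,"rz":0,"hand":0.02},{"dx":0.001,"dy":0.01,"dz":0,"rx":0,"ry":0,"rz":0,"hand":0.02},{"dx":0,"dy":0,"dz":0,"rx":0,"ry":0,"rz":0,"hand":0.02},{"dx":0,"dy":0,"dz":0,"rx":0,"ry":0,"rz":0,"hand":0.02}]'
python3 to.py 460 301 112
```

```text
clock: 11.48
position: [0.5625, -0.076, 0.1167]
ee_rot: [0.001, -0.077, 0.997, -0.0]
contact_force: [0.4, -0.1, 3.8]
width: 0.03
gripper_force: 40.1
clock: 12.48
position: [0.4844, 0.2034, 0.1849]
ee_rot: [-0.001, -0.077, 0.997, 0.0]
contact_force: [0.4, 0.9, -3.2]
width: 0.0298
gripper_force: 40.4
clock: 12.98
position: [0.4597, 0.3024, 0.1849]
ee_rot: [-0.0, -0.078, 0.997, -0.001]
contact_force: [-0.2, -0.1, -2.6]
width: 0.0299
gripper_force: 40.4
t 12.98 tcp [459.7 302.4 184.9] w 0.0299 gf 40.4 F [-0.2 -0.1 -2.6] rz -0.06 tilt [-0.001 -0.002 -1.   ]
shift [-0.0001 -0.0013  0.0729]
```

```bash

python3 -m pendant '[{"dx":0,"dy":-0.0013,"dz":0.025,"rx":0,"ry":0,"rz":0,"hand":0.02},{"dx":0,"dy":0,"dz":0.025,"rx":0,"ry":0,"rz":0,"hand":0.02},{"dx":0,"dy":0,"dz":0.014,"rx":0,"ry":0,"rz":0,"hand":0.02},{"dx":0,"dy":0,"dz":0.005,"rx":0,"ry":0,"rz":0,"hand":0.02},{"dx":0,"dy":0,"dz":0.002,"rx":0,"ry":0,"rz":0,"hand":0.02},{"dx":0,"dy":0,"dz":0.002,"rx":0,"ry":0,"rz":0,"hand":0.02},{"dx":0,"dy":0,"dz":0,"rx":0,"ry":0,"rz":0,"hand":0.02},{"dx":0,"dy":0,"dz":0,"rx":0,"ry":0,"rz":0,"hand":0.02}]'
python3 -m pendant '[{"dx":0,"dy":0,"dz":0,"rx":0,"ry":0,"rz":0,"hand":0.06},{"dx":0,"dy":0,"dz":0,"rx":0,"ry":0,"rz":0,"hand":0.06},{"dx":0,"dy":0,"dz":0,"rx":0,"ry":0,"rz":0,"hand":0.06},{"dx":0,"dy":0,"dz":0,"rx":0,"ry":0,"rz":0,"hand":0.06},{"dx":0,"dy":0,"dz":-0.03,"rx":0,"ry":0,"rz":0,"hand":0.06},{"dx":0,"dy":0,"dz":-0.04,"rx":0,"ry":0,"rz":0,"hand":0.06},{"dx":-0.0044,"dy":-0.036,"dz":0,"rx":0,"ry":0,"rz":0,"hand":0.075},{"dx":-0.0044,"dy":-0.036,"dz":0,"rx":0,"ry":0,"rz":0,"hand":0.075},{"dx":-0.0044,"dy":-0.036,"dz":0,"rx":0,"ry":0,"rz":0,"hand":0.075},{"dx":-0.0044,"dy":-0.036,"dz":0,"rx":0,"ry":0,"rz":0,"hand":0.075},{"dx":-0.0044,"dy":-0.036,"dz":0,"rx":0,"ry":0,"rz":0,"hand":0.075},{"dx":-0.0044,"dy":-0.036,"dz":0,"rx":0,"ry":0,"rz":0,"hand":0.075}]'
python3 - <<'E'
from v import *
from rig import manip
t=manip.get_image("top");s=manip.get_image("scene")
pickle.dump(t,open("t2.pkl","wb"));pickle.dump(s,open("s2.pkl","wb"))
cv2.imwrite("pics/t2.png",t["frame"][...,::-1])
for c in("red","green","blue"):
    for n,d,roi in(("top",t,(90,165,190,350)),("scene",s,(360,80,480,240))):
        for k in comps(mask(d,c,roi)):print(c,n,k[0],k[1],(plane(d,[k[0]],.128)[0]*1000).round(1))
E
python3 to.py 550.1 -12.4 9
```

```text
clock: 13.65
position: [0.4619, 0.3009, 0.1138]
ee_rot: [0.001, -0.077, 0.997, -0.0]
contact_force: [-0.2, -2.2, 3.5]
width: 0.0297
gripper_force: 41.2
clock: 14.65
position: [0.5201, 0.091, 0.1825]
ee_rot: [0.0, -0.078, 0.997, 0.0]
contact_force: [0.1, 0.2, -0.1]
width: 0.075
gripper_force: 0.0
red scene [448.3 169.8] [439 160  20  21 308] [543.8 312.1 128. ]
red scene [433.4 199.6] [421 185  31  24 328] [604.7 269.5 128. ]
green top [146.1 299.4] [135 288  18  29 199] [392.4 236.4 128. ]
green top [116.3 308.6] [105 300  24  19 333] [376.7 287.  128. ]
green scene [414.5 102.2] [407  93  16  20 210] [376.8 285.5 128. ]
green scene [404.1 134.6] [392 125  27  18 250] [456.8 247.4 128. ]
blue top [139.7 256.3] [129 242  18  30 228] [462.8 248.9 128. ]
blue top [109.5 257.2] [ 98 249  25  18 362] [461.1 301.1 128. ]
blue scene [430.4 135.2] [422 125  18  21 272] [461.9 297.8 128. ]
blue scene [418.3 166.1] [406 154  29  21 316] [531.5 258.5 128. ]
t 14.75 tcp [521.6  87.8 182.4] w 0.0747 gf 0.0 F [-0.1  0.1 -0. ] rz -0.42 tilt [ 0.002 -0.002 -1.   ]
shift [-0.013  -0.1028  0.1736]
```

View pics/t2.png

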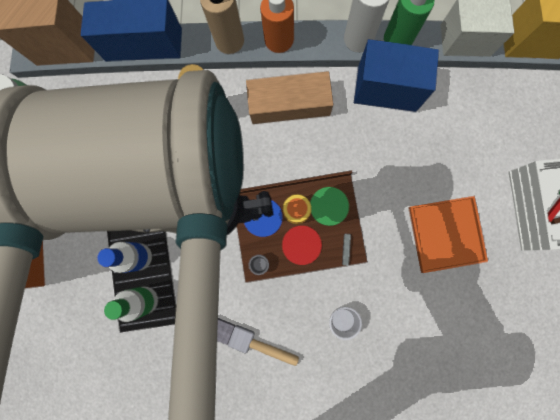

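The red, green and blue mats are empty, the tub hasn't moved at (297,208), and the blue and green bottles stand on the black mat. The scene view gives the red bottle at (544,312) mm, also on the black mat. Next I'll pick up the tub.

```bash

python3 -m pendant '[{"dx":-0.0043,"dy":-0.0343,"dz":0,"rx":0,"ry":0,"rz":0,"hand":0.075},{"dx":-0.0043,"dy":-0.0343,"dz":0,"rx":0,"ry":0,"rz":0,"hand":0.075},{"dx":-0.0044,"dy":-0.0342,"dz":0,"rx":0,"ry":0,"rz":0,"hand":0.075},{"dx":0,"dy":0,"dz":0.03,"rx":0,"ry":0,"rz":0,"hand":0.075},{"dx":0,"dy":0,"dz":0.03,"rx":0,"ry":0,"rz":0,"hand":0.075},{"dx":0,"dy":0,"dz":0.03,"rx":0,"ry":0,"rz":0,"hand":0.075},{"dx":0,"dy":0,"dz":0.01,"rx":0,"ry":0,"rz":0,"hand":0.075},{"dx":0,"dy":0,"dz":0,"rx":0,"ry":0,"rz":0,"hand":0.075},{"dx":0,"dy":0,"dz":0,"rx":0,"ry":0,"rz":0,"hand":0.075}]'
python3 to.py 550.1 -12.4 14
python3 - <<'E'
from v import *
t,s=[pickle.load(open(n,"rb")) for n in("t2.pkl","s2.pkl")]
for c,a,b in(("red",(278,222,325,268),(225,172,292,210)),("green",(308,186,352,230),(215,205,265,245)),("blue",(240,194,286,240),(284,190,328,228))):
    for n,d,roi in(("top",t,a),("scene",s,b)):
        for k in comps(mask(d,c,roi,110,40),300):
            w=(plane(d,k[2],.007)[:,:2]*1000).astype(np.float32);print(c,n,k[1],w.mean(0),cv2.minEnclosingCircle(w))
E
```

```text
clock: 15.5
position: [0.5489, -0.0067, 0.0826]
ee_rot: [0.0, -0.078, 0.997, 0.0]
contact_force: [0.2, -0.7, 0.4]
width: 0.075
gripper_force: 0.0
t 15.5 tcp [548.9  -6.7  82.6] w 0.075 gf 0.0 F [ 0.2 -0.7  0.4] rz -0.09 tilt [-0.  0. -1.]
shift [-0.0003 -0.0059  0.0686]
red top [ 282  225   40   40 1298] [483.57657  -21.223978] ((483.4336242675781, -20.99419403076172), 39.546382904052734)
red scene [247 174  39  31 765] [477.31494  -23.772085] ((483.4234924316406, -22.44268035888672), 40.346099853515625)
green top [ 310  187   39   38 1140] [559.3122  -76.23623] ((559.7299194335938, -75.97877502441406), 38.11430740356445)
green scene [ 223  207   38   34 1022] [560.00836 -76.24682] ((559.3015747070312, -76.27923583984375), 38.888301849365234)
blue top [244 200  38  37 720] [527.66254   48.089165] ((537.999267578125, 54.187278747558594), 38.1424446105957)
blue scene [287 194  37  33 980] [538.9121    53.282085] ((538.68505859375, 53.57865524291992), 38.76632308959961)
```

```bash

python3 -m pendant '[{"dx":0,"dy":-0.0057,"dz":0,"rx":0,"ry":0,"rz":0,"hand":0.075},{"dx":0,"dy":0,"dz":0.03,"rx":0,"ry":0,"rz":0,"hand":0.075},{"dx":0,"dy":0,"dz":0.025,"rx":0,"ry":0,"rz":0,"hand":0.075},{"dx":0,"dy":0,"dz":0.013,"rx":0,"ry":0,"rz":0,"hand":0.075},{"dx":0,"dy":0,"dz":0,"rx":0,"ry":0,"rz":0,"hand":0.075},{"dx":0,"dy":0,"dz":0,"rx":0,"ry":0,"rz":0,"hand":0.04},{"dx":0,"dy":0,"dz":0,"rx":0,"ry":0,"rz":0,"hand":0.04},{"dx":0,"dy":0,"dz":0,"rx":0,"ry":0,"rz":0,"hand":0.04},{"dx":0,"dy":0,"dz":0,"rx":0,"ry":0,"rz":0,"hand":0.04},{"dx":0,"dy":0,"dz":0,"rx":0,"ry":0,"rz":0,"hand":0.04}]' 35
python3 to.py 550.1 -12.4 14
python3 -m pendant '[{"dx":0,"dy":0,"dz":-0.01,"rx":0,"ry":0,"rz":0,"hand":0.04},{"dx":0,"dy":0,"dz":-0.03,"rx":0,"ry":0,"rz":0,"hand":0.04},{"dx":0,"dy":0,"dz":-0.02,"rx":0,"ry":0,"rz":0,"hand":0.04},{"dx":0.0063,"dy":-0.018,"dz":0,"rx":0,"ry":0,"rz":0,"hand":0.04},{"dx":0.0117,"dy":-0.036,"dz":0,"rx":0,"ry":0,"rz":0,"hand":0.04},{"dx":0.0117,"dy":-0.036,"dz":0,"rx":0,"ry":0,"rz":0,"hand":0.04},{"dx":0.0117,"dy":-0.036,"dz":0,"rx":0,"ry":0,"rz":0,"hand":0.04},{"dx":0.0117,"dy":-0.036,"dz":0,"rx":0,"ry":0,"rz":0,"hand":0.04},{"dx":0.0117,"dy":-0.036,"dz":0,"rx":0,"ry":0,"rz":0,"hand":0.04},{"dx":0.0117,"dy":-0.036,"dz":0,"rx":0,"ry":0,"rz":0,"hand":0.04},{"dx":0.0117,"dy":-0.032,"dz":0,"rx":0,"ry":0,"rz":0,"hand":0.04},{"dx":0.005,"dy":-0.018,"dz":0,"rx":0,"ry":0,"rz":0,"hand":0.04}]'
python3 -m pendant '[{"dx":0,"dy":0,"dz":0,"rx":0,"ry":0,"rz":0,"hand":0.04},{"dx":0,"dy":0,"dz":0,"rx":0,"ry":0,"rz":0,"hand":0.04}]'
python3 to.py 502.5 -307.2 15
```

```text
clock: 16.33
position: [0.5514, -0.0131, 0.0164]
ee_rot: [0.002, -0.077, 0.997, -0.0]
contact_force: [0.7, -0.3, 7.0]
width: 0.0512
gripper_force: 37.3
t 16.33 tcp [551.4 -13.1  16.4] w 0.0512 gf 37.3 F [ 0.7 -0.3  7. ] rz -0.13 tilt [ 0.005 -0.001 -1.   ]
shift [0.0011 0.0009 0.0024]
clock: 17.33
position: [0.5002, -0.3119, 0.0751]
ee_rot: [0.0, -0.076, 0.997, -0.001]
contact_force: [0.1, 0.6, -1.3]
width: 0.0513
gripper_force: 37.3
clock: 17.5
position: [0.5006, -0.3086, 0.0746]
ee_rot: [0.0, -0.076, 0.997, 0.0]
contact_force: [0.6, -0.1, -2.2]
width: 0.0512
gripper_force: 37.3
t 17.5 tcp [ 500.6 -308.6   74.6] w 0.0512 gf 37.3 F [ 0.6 -0.1 -2.2] rz -0.27 tilt [-0.     0.001 -1.   ]
shift [-0.002   0.0011  0.0596]
```

```bash

python3 -m pendant '[{"dx":-0.002,"dy":0.001,"dz":0.025,"rx":0,"ry":0,"rz":0,"hand":0.04},{"dx":0,"dy":0,"dz":0.02,"rx":0,"ry":0,"rz":0,"hand":0.04},{"dx":0,"dy":0,"dz":0.008,"rx":0,"ry":0,"rz":0,"hand":0.04},{"dx":0,"dy":0,"dz":0.003,"rx":0,"ry":0,"rz":0,"hand":0.04},{"dx":0,"dy":0,"dz":0.002,"rx":0,"ry":0,"rz":0,"hand":0.04},{"dx":0,"dy":0,"dz":0.001,"rx":0,"ry":0,"rz":0,"hand":0.04},{"dx":0,"dy":0,"dz":0,"rx":0,"ry":0,"rz":0,"hand":0.04},{"dx":0,"dy":0,"dz":0,"rx":0,"ry":0,"rz":0,"hand":0.04}]'
python3 -m pendant '[{"dx":0,"dy":0,"dz":0,"rx":0,"ry":0,"rz":0,"hand":0.07},{"dx":0,"dy":0,"dz":0,"rx":0,"ry":0,"rz":0,"hand":0.07},{"dx":0,"dy":0,"dz":0,"rx":0,"ry":0,"rz":0,"hand":0.07},{"dx":0,"dy":0,"dz":0,"rx":0,"ry":0,"rz":0,"hand":0.07},{"dx":0,"dy":0,"dz":-0.03,"rx":0,"ry":0,"rz":0,"hand":0.07},{"dx":0,"dy":0,"dz":-0.04,"rx":0,"ry":0,"rz":0,"hand":0.07},{"dx":0,"dy":0,"dz":-0.04,"rx":0,"ry":0,"rz":0,"hand":0.07},{"dx":0,"dy":0,"dz":-0.04,"rx":0,"ry":0,"rz":0,"hand":0.07},{"dx":0,"dy":0,"dz":-0.02,"rx":0,"ry":0,"rz":0,"hand":0.06},{"dx":0,"dy":0,"dz":0,"rx":0,"ry":0,"rz":0,"hand":0.06}]'
python3 to.py 461 301 190
python3 - <<'E'
from v import *
from rig import manip
t=manip.get_image("top");s=manip.get_image("scene")
cv2.imwrite("pics/s3.png",s["frame"][...,::-1])
for n,d,roi in(("top",t,(380,180,520,300)),("scene",s,(70,130,190,240))):
    for k in comps(mask(d,"yellow",roi)):print("tub",n,k[0],k[1],(plane(d,[k[0]],.052)[0]*1000).round(1))
for c in("red","green","blue"):
    for n,d,roi in(("top",t,(80,165,190,350)),("scene",s,(360,80,480,240))):
        for k in comps(mask(d,c,roi)):print(c,n,k[0],(plane(d,[k[0]],.125)[0]*1000).round(1))
E
```

```text
clock: 18.17
position: [0.5039, -0.3067, 0.0165]
ee_rot: [0.001, -0.078, 0.997, -0.001]
contact_force: [0.4, -0.1, -1.4]
width: 0.0509
gripper_force: 37.4
clock: 19.0
position: [0.5058, -0.3088, 0.1915]
ee_rot: [0.004, -0.077, 0.997, -0.004]
contact_force: [0.9, -0.1, 0.2]
width: 0.06
gripper_force: 0.0
t 19.0 tcp [ 505.8 -308.8  191.5] w 0.06 gf 0.0 F [ 0.9 -0.1  0.2] rz -0.13 tilt [ 0.01  -0.007 -1.   ]
shift [-0.0498  0.6094 -0.0034]
tub top [450.1 233.5] [435 219  36  28 416] [ 501.  -293.6   52. ]
tub scene [124.9 202.8] [108 184  32  35 561] [ 521.4 -297.    52. ]
red top [103.7 208. ] [544.1 316.3 125. ]
red top [134.  215.3] [531.3 262.2 125. ]
red scene [448.3 169.8] [541.8 313.5 125. ]
red scene [433.5 199.7] [603.2 270.8 125. ]
green top [146.2 299.5] [391.9 237.4 125. ]
green top [116.4 308.7] [376.  288.2 125. ]
green scene [414.6 101.8] [373.1 287.2 125. ]
green scene [404.9 134.8] [455.1 250.  125. ]
blue top [139.8 256.3] [462.8 250.  125. ]
blue top [109.6 257.2] [461.  302.4 125. ]
blue scene [430.4 135.2] [459.6 299.2 125. ]
blue scene [418.1 166. ] [529.2 259.4 125. ]
```

View pics/s3.png

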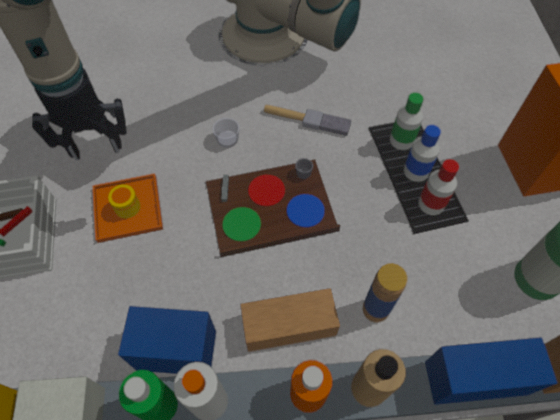

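The tub stands upright in the tray at (123,203), the three bottles are on the black mat, and all the round mats are free. I'll return them in the order green, red, blue.

```bash

python3 -m pendant '[{"dx":0.002,"dy":0.02,"dz":0,"rx":0,"ry":0,"rz":0,"hand":0.06},{"dx":0.002,"dy":0.038,"dz":0,"rx":0,"ry":0,"rz":0,"hand":0.06},{"dx":0.002,"dy":0.038,"dz":0,"rx":0,"ry":0,"rz":0,"hand":0.06},{"dx":0.002,"dy":0.038,"dz":0,"rx":0,"ry":0,"rz":0,"hand":0.06},{"dx":0.002,"dy":0.038,"dz":0,"rx":0,"ry":0,"rz":0,"hand":0.06},{"dx":0.002,"dy":0.038,"dz":0,"rx":0,"ry":0,"rz":0,"hand":0.06},{"dx":0.002,"dy":0.038,"dz":0,"rx":0,"ry":0,"rz":0,"hand":0.06},{"dx":0.002,"dy":0.038,"dz":0,"rx":0,"ry":0,"rz":0,"hand":0.06},{"dx":0.002,"dy":0.038,"dz":0,"rx":0,"ry":0,"rz":0,"hand":0.06},{"dx":0.002,"dy":0.038,"dz":0,"rx":0,"ry":0,"rz":0,"hand":0.06},{"dx":0.002,"dy":0.038,"dz":0,"rx":0,"ry":0,"rz":0,"hand":0.06},{"dx":0.002,"dy":0.038,"dz":0,"rx":0,"ry":0,"rz":0,"hand":0.06}]' 40
python3 -m pendant '[{"dx":0.002,"dy":0.038,"dz":0,"rx":0,"ry":0,"rz":0,"hand":0.06},{"dx":0.002,"dy":0.038,"dz":0,"rx":0,"ry":0,"rz":0,"hand":0.06},{"dx":0.002,"dy":0.038,"dz":0,"rx":0,"ry":0,"rz":0,"hand":0.06},{"dx":0.002,"dy":0.038,"dz":0,"rx":0,"ry":0,"rz":0,"hand":0.06},{"dx":0.002,"dy":0.019,"dz":0,"rx":0,"ry":0,"rz":0,"hand":0.06},{"dx":0,"dy":0,"dz":0,"rx":0,"ry":0,"rz":0,"hand":0.06},{"dx":0,"dy":0,"dz":0,"rx":0,"ry":0,"rz":0,"hand":0.06}]'
python3 to.py 376.7 287 111
```

```text
clock: 20.1
position: [0.4094, 0.1239, 0.1833]
ee_rot: [-0.002, -0.077, 0.997, -0.0]
contact_force: [1.1, 0.6, -0.0]
width: 0.0602
gripper_force: 0.0
clock: 20.68
position: [0.374, 0.2898, 0.1833]
ee_rot: [-0.002, -0.079, 0.997, -0.001]
contact_force: [0.4, -0.3, -0.2]
width: 0.0601
gripper_force: 0.0
t 20.68 tcp [374.  289.8 183.3] w 0.0601 gf 0.0 F [ 0.4 -0.3 -0.2] rz 0.03 tilt [-0.004 -0.003 -1.   ]
shift [-0.0025 -0.003   0.0722]
```

```bash

python3 -m pendant '[{"dx":-0.0025,"dy":-0.003,"dz":0.03,"rx":0,"ry":0,"rz":0,"hand":0.06},{"dx":0,"dy":0,"dz":0.03,"rx":0,"ry":0,"rz":0,"hand":0.06},{"dx":0,"dy":0,"dz":0.011,"rx":0,"ry":0,"rz":0,"hand":0.06},{"dx":0,"dy":0,"dz":0,"rx":0,"ry":0,"rz":0,"hand":0.06},{"dx":0,"dy":0,"dz":0,"rx":0,"ry":0,"rz":0,"hand":0.06},{"dx":0,"dy":0,"dz":0,"rx":0,"ry":0,"rz":0,"hand":0.02},{"dx":0,"dy":0,"dz":0,"rx":0,"ry":0,"rz":0,"hand":0.02},{"dx":0,"dy":0,"dz":0,"rx":0,"ry":0,"rz":0,"hand":0.02},{"dx":0,"dy":0,"dz":0,"rx":0,"ry":0,"rz":0,"hand":0.02},{"dx":0,"dy":0,"dz":0,"rx":0,"ry":0,"rz":0,"hand":0.02}]'
python3 -m pendant '[{"dx":0,"dy":0,"dz":-0.01,"rx":0,"ry":0,"rz":0,"hand":0.02},{"dx":0,"dy":0,"dz":-0.03,"rx":0,"ry":0,"rz":0,"hand":0.02},{"dx":0,"dy":0,"dz":-0.03,"rx":0,"ry":0,"rz":0,"hand":0.02},{"dx":-0.004,"dy":-0.012,"dz":0,"rx":0,"ry":0,"rz":0,"hand":0.02},{"dx":-0.009,"dy":-0.027,"dz":0,"rx":0,"ry":0,"rz":0,"hand":0.02},{"dx":-0.012,"dy":-0.036,"dz":0,"rx":0,"ry":0,"rz":0,"hand":0.02},{"dx":-0.012,"dy":-0.036,"dz":0,"rx":0,"ry":0,"rz":0,"hand":0.02},{"dx":-0.012,"dy":-0.036,"dz":0,"rx":0,"ry":0,"rz":0,"hand":0.02},{"dx":-0.012,"dy":-0.036,"dz":0,"rx":0,"ry":0,"rz":0,"hand":0.02},{"dx":-0.012,"dy":-0.036,"dz":0,"rx":0,"ry":0,"rz":0,"hand":0.02},{"dx":-0.012,"dy":-0.036,"dz":0,"rx":0,"ry":0,"rz":0,"hand":0.02},{"dx":-0.012,"dy":-0.036,"dz":0,"rx":0,"ry":0,"rz":0,"hand":0.02}]'
python3 -m pendant '[{"dx":-0.012,"dy":-0.036,"dz":0,"rx":0,"ry":0,"rz":0,"hand":0.02},{"dx":-0.012,"dy":-0.036,"dz":0,"rx":0,"ry":0,"rz":0,"hand":0.02},{"dx":-0.003,"dy":-0.024,"dz":0,"rx":0,"ry":0,"rz":0,"hand":0.02},{"dx":0,"dy":0,"dz":0,"rx":0,"ry":0,"rz":0,"hand":0.02},{"dx":0,"dy":0,"dz":0,"rx":0,"ry":0,"rz":0,"hand":0.02},{"dx":0,"dy":0,"dz":0,"rx":0,"ry":0,"rz":0,"hand":0.02}]'
python3 to.py 559.6 -76.2 116
```

```text
clock: 21.52
position: [0.3794, 0.2873, 0.1156]
ee_rot: [0.001, -0.078, 0.997, 0.0]
contact_force: [0.9, -2.8, 6.0]
width: 0.0295
gripper_force: 39.6
clock: 22.52
position: [0.5192, 0.0134, 0.184]
ee_rot: [-0.0, -0.077, 0.997, 0.0]
contact_force: [0.2, 0.2, -1.4]
width: 0.0297
gripper_force: 40.4
clock: 23.02
position: [0.5597, -0.075, 0.1836]
ee_rot: [-0.001, -0.077, 0.997, 0.001]
contact_force: [0.2, 0.1, -2.9]
width: 0.03
gripper_force: 40.6
t 23.02 tcp [559.7 -75.  183.6] w 0.03 gf 40.6 F [ 0.2  0.1 -2.9] rz -0.15 tilt [-0.002  0.002 -1.   ]
shift [ 0.0002 -0.0013  0.0676]
```

```bash

python3 -m pendant '[{"dx":-0.0015,"dy":-0.0012,"dz":0.025,"rx":0,"ry":0,"rz":0,"hand":0.02},{"dx":0,"dy":0,"dz":0.02,"rx":0,"ry":0,"rz":0,"hand":0.02},{"dx":0,"dy":0,"dz":0.01,"rx":0,"ry":0,"rz":0,"hand":0.02},{"dx":0,"dy":0,"dz":0.005,"rx":0,"ry":0,"rz":0,"hand":0.02},{"dx":0,"dy":0,"dz":0.003,"rx":0,"ry":0,"rz":0,"hand":0.02},{"dx":0,"dy":0,"dz":0.002,"rx":0,"ry":0,"rz":0,"hand":0.02},{"dx":0,"dy":0,"dz":0,"rx":0,"ry":0,"rz":0,"hand":0.02},{"dx":0,"dy":0,"dz":0,"rx":0,"ry":0,"rz":0,"hand":0.02}]'
python3 to.py
python3 -m pendant '[{"dx":0,"dy":0,"dz":0,"rx":0,"ry":0,"rz":0,"hand":0.06},{"dx":0,"dy":0,"dz":0,"rx":0,"ry":0,"rz":0,"hand":0.06},{"dx":0,"dy":0,"dz":0,"rx":0,"ry":0,"rz":0,"hand":0.06},{"dx":0,"dy":0,"dz":0,"rx":0,"ry":0,"rz":0,"hand":0.06},{"dx":0,"dy":0,"dz":-0.03,"rx":0,"ry":0,"rz":0,"hand":0.06},{"dx":0,"dy":0,"dz":-0.04,"rx":0,"ry":0,"rz":0,"hand":0.06},{"dx":-0.004,"dy":0.0353,"dz":0,"rx":0,"ry":0,"rz":0,"hand":0.06},{"dx":-0.004,"dy":0.0353,"dz":0,"rx":0,"ry":0,"rz":0,"hand":0.06},{"dx":-0.004,"dy":0.0353,"dz":0,"rx":0,"ry":0,"rz":0,"hand":0.06},{"dx":-0.004,"dy":0.0353,"dz":0,"rx":0,"ry":0,"rz":0,"hand":0.06},{"dx":-0.004,"dy":0.0353,"dz":0,"rx":0,"ry":0,"rz":0,"hand":0.06},{"dx":-0.004,"dy":0.0353,"dz":0,"rx":0,"ry":0,"rz":0,"hand":0.06}]'
python3 -m pendant '[{"dx":-0.004,"dy":0.0353,"dz":0,"rx":0,"ry":0,"rz":0,"hand":0.06},{"dx":-0.004,"dy":0.0353,"dz":0,"rx":0,"ry":0,"rz":0,"hand":0.06},{"dx":-0.004,"dy":0.0353,"dz":0,"rx":0,"ry":0,"rz":0,"hand":0.06},{"dx":-0.004,"dy":0.0353,"dz":0,"rx":0,"ry":0,"rz":0,"hand":0.06},{"dx":-0.004,"dy":0.0353,"dz":0,"rx":0,"ry":0,"rz":0,"hand":0.06},{"dx":0,"dy":0,"dz":0,"rx":0,"ry":0,"rz":0,"hand":0.06},{"dx":0,"dy":0,"dz":0,"rx":0,"ry":0,"rz":0,"hand":0.06}]'
python3 to.py 544 314.5 112
python3 - <<'E'
from v import *
from rig import manip
for n,roi in(("top",(300,160,375,230)),("scene",(200,160,270,250))):
    d=manip.get_image(n)
    for k in comps(mask(d,"green",roi)):print(n,k[0],k[1],(plane(d,[k[0]],.132)[0]*1000).round(1))
E
```

```text
clock: 23.68
position: [0.5629, -0.0768, 0.1202]
ee_rot: [0.001, -0.077, 0.997, -0.0]
contact_force: [0.5, -0.4, -2.4]
width: 0.0299
gripper_force: 40.5
t 23.68 tcp [562.9 -76.8 120.2] w 0.0299 gf 40.5 F [ 0.5 -0.4 -2.4] rz -0.12 tilt [ 0.002 -0.    -1.   ]
clock: 24.68
position: [0.5531, 0.1376, 0.1897]
ee_rot: [0.0, -0.077, 0.997, 0.0]
contact_force: [-0.2, -0.6, -0.3]
width: 0.0603
gripper_force: 0.0
clock: 25.27
position: [0.5455, 0.3153, 0.1891]
ee_rot: [0.0, -0.079, 0.997, -0.0]
contact_force: [-0.4, -1.2, 0.8]
width: 0.06
gripper_force: 0.0
t 25.27 tcp [545.5 315.3 189.1] w 0.06 gf 0.0 F [-0.4 -1.2  0.8] rz 0.06 tilt [ 0. -0. -1.]
shift [ 0.0016 -0.0006  0.0771]
top [338.6 195.9] [330 187  18  19 269] [560.2 -79.5 132. ]
top [322.4 211.4] [311 188  36  37 324] [534.9 -52.7 132. ]
top [325.6 213.4] [319 206  17  12  25] [531.6 -57.8 132. ]
scene [235.  190.1] [227 180  17  22 310] [560.3 -78.8 132. ]
scene [242.9 225.8] [223 210  38  31 579] [633.  -67.7 132. ]
```

```bash

python3 -m pendant '[{"dx":0.0015,"dy":-0.0006,"dz":0.03,"rx":0,"ry":0,"rz":0,"hand":0.06},{"dx":0,"dy":0,"dz":0.03,"rx":0,"ry":0,"rz":0,"hand":0.06},{"dx":0,"dy":0,"dz":0.015,"rx":0,"ry":0,"rz":0,"hand":0.06},{"dx":0,"dy":0,"dz":0,"rx":0,"ry":0,"rz":0,"hand":0.06},{"dx":0,"dy":0,"dz":0,"rx":0,"ry":0,"rz":0,"hand":0.06},{"dx":0,"dy":0,"dz":0,"rx":0,"ry":0,"rz":0,"hand":0.02},{"dx":0,"dy":0,"dz":0,"rx":0,"ry":0,"rz":0,"hand":0.02},{"dx":0,"dy":0,"dz":0,"rx":0,"ry":0,"rz":0,"hand":0.02},{"dx":0,"dy":0,"dz":0,"rx":0,"ry":0,"rz":0,"hand":0.02},{"dx":0,"dy":0,"dz":0,"rx":0,"ry":0,"rz":0,"hand":0.02}]'
python3 -m pendant '[{"dx":0,"dy":0,"dz":-0.01,"rx":0,"ry":0,"rz":0,"hand":0.02},{"dx":0,"dy":0,"dz":-0.03,"rx":0,"ry":0,"rz":0,"hand":0.02},{"dx":0,"dy":0,"dz":-0.03,"rx":0,"ry":0,"rz":0,"hand":0.02},{"dx":0.004,"dy":-0.012,"dz":0,"rx":0,"ry":0,"rz":0,"hand":0.02},{"dx":0.009,"dy":-0.025,"dz":0,"rx":0,"ry":0,"rz":0,"hand":0.02},{"dx":0.012,"dy":-0.035,"dz":0,"rx":0,"ry":0,"rz":0,"hand":0.02},{"dx":0.012,"dy":-0.035,"dz":0,"rx":0,"ry":0,"rz":0,"hand":0.02},{"dx":0.012,"dy":-0.035,"dz":0,"rx":0,"ry":0,"rz":0,"hand":0.02},{"dx":0.012,"dy":-0.035,"dz":0,"rx":0,"ry":0,"rz":0,"hand":0.02},{"dx":0.012,"dy":-0.035,"dz":0,"rx":0,"ry":0,"rz":0,"hand":0.02},{"dx":0.012,"dy":-0.035,"dz":0,"rx":0,"ry":0,"rz":0,"hand":0.02},{"dx":0.012,"dy":-0.035,"dz":0,"rx":0,"ry":0,"rz":0,"hand":0.02}]'
python3 -m pendant '[{"dx":0.01,"dy":-0.027,"dz":0,"rx":0,"ry":0,"rz":0,"hand":0.02},{"dx":0.004,"dy":-0.013,"dz":0,"rx":0,"ry":0,"rz":0,"hand":0.02},{"dx":0,"dy":0,"dz":0,"rx":0,"ry":0,"rz":0,"hand":0.02},{"dx":0,"dy":0,"dz":0,"rx":0,"ry":0,"rz":0,"hand":0.02},{"dx":0,"dy":0,"dz":0,"rx":0,"ry":0,"rz":0,"hand":0.02}]'
python3 to.py 484.7 -21.4 119
```

```text
clock: 26.2
position: [0.5458, 0.3132, 0.1163]
ee_rot: [0.002, -0.077, 0.997, 0.001]
contact_force: [-0.3, 0.4, 6.8]
width: 0.0301
gripper_force: 40.2
clock: 27.2
position: [0.4906, 0.0176, 0.1841]
ee_rot: [-0.0, -0.078, 0.997, 0.0]
contact_force: [0.6, -0.8, -1.4]
width: 0.0296
gripper_force: 40.1
clock: 27.62
position: [0.4842, -0.0219, 0.1842]
ee_rot: [-0.0, -0.077, 0.997, 0.001]
contact_force: [0.6, 0.5, -1.8]
width: 0.0301
gripper_force: 40.2
t 27.62 tcp [484.2 -21.9 184.2] w 0.0301 gf 40.2 F [ 0.6  0.5 -1.8] rz -0.13 tilt [-0.     0.001 -1.   ]
shift [-0.0006  0.0003  0.0652]
```

```bash

python3 -m pendant '[{"dx":-0.0006,"dy":0,"dz":0.025,"rx":0,"ry":0,"rz":0,"hand":0.02},{"dx":0,"dy":0,"dz":0.02,"rx":0,"ry":0,"rz":0,"hand":0.02},{"dx":0,"dy":0,"dz":0.01,"rx":0,"ry":0,"rz":0,"hand":0.02},{"dx":0,"dy":0,"dz":0.006,"rx":0,"ry":0,"rz":0,"hand":0.02},{"dx":0,"dy":0,"dz":0.003,"rx":0,"ry":0,"rz":0,"hand":0.02},{"dx":0,"dy":0,"dz":0.002,"rx":0,"ry":0,"rz":0,"hand":0.02},{"dx":0,"dy":0,"dz":0,"rx":0,"ry":0,"rz":0,"hand":0.02},{"dx":0,"dy":0,"dz":0,"rx":0,"ry":0,"rz":0,"hand":0.02}]'
python3 -m pendant '[{"dx":0,"dy":0,"dz":0,"rx":0,"ry":0,"rz":0,"hand":0.06},{"dx":0,"dy":0,"dz":0,"rx":0,"ry":0,"rz":0,"hand":0.06},{"dx":0,"dy":0,"dz":0,"rx":0,"ry":0,"rz":0,"hand":0.06},{"dx":0,"dy":0,"dz":0,"rx":0,"ry":0,"rz":0,"hand":0.06},{"dx":0,"dy":0,"dz":-0.03,"rx":0,"ry":0,"rz":0,"hand":0.06},{"dx":0,"dy":0,"dz":-0.04,"rx":0,"ry":0,"rz":0,"hand":0.06},{"dx":-0.003,"dy":0.0358,"dz":0,"rx":0,"ry":0,"rz":0,"hand":0.06},{"dx":-0.003,"dy":0.0358,"dz":0,"rx":0,"ry":0,"rz":0,"hand":0.06},{"dx":-0.003,"dy":0.0358,"dz":0,"rx":0,"ry":0,"rz":0,"hand":0.06},{"dx":-0.003,"dy":0.0358,"dz":0,"rx":0,"ry":0,"rz":0,"hand":0.06},{"dx":-0.003,"dy":0.0358,"dz":0,"rx":0,"ry":0,"rz":0,"hand":0.06},{"dx":-0.003,"dy":0.0358,"dz":0,"rx":0,"ry":0,"rz":0,"hand":0.06}]'
python3 -m pendant '[{"dx":-0.003,"dy":0.0358,"dz":0,"rx":0,"ry":0,"rz":0,"hand":0.06},{"dx":-0.003,"dy":0.0358,"dz":0,"rx":0,"ry":0,"rz":0,"hand":0.06},{"dx":-0.003,"dy":0.0358,"dz":0,"rx":0,"ry":0,"rz":0,"hand":0.06},{"dx":0,"dy":0,"dz":0,"rx":0,"ry":0,"rz":0,"hand":0.06},{"dx":0,"dy":0,"dz":0,"rx":0,"ry":0,"rz":0,"hand":0.06}]'
python3 to.py 461.3 301 114
```

```text
clock: 28.28
position: [0.486, -0.0218, 0.1194]
ee_rot: [0.001, -0.078, 0.997, 0.0]
contact_force: [-0.2, 1.7, 2.3]
width: 0.0298
gripper_force: 40.4
clock: 29.28
position: [0.4694, 0.1941, 0.1885]
ee_rot: [0.0, -0.077, 0.997, 0.0]
contact_force: [-0.3, -0.1, 0.4]
width: 0.06
gripper_force: 0.0
clock: 29.7
position: [0.4617, 0.3016, 0.188]
ee_rot: [-0.0, -0.079, 0.997, -0.0]
contact_force: [0.1, -0.0, -0.7]
width: 0.0595
gripper_force: 0.0
t 29.7 tcp [461.7 301.6 188. ] w 0.0595 gf 0.0 F [ 0.1 -0.  -0.7] rz 0.07 tilt [-0. -0. -1.]
shift [ 0.0005 -0.0005  0.074 ]
```

```bash

python3 -m pendant '[{"dx":0.0005,"dy":-0.0005,"dz":0.03,"rx":0,"ry":0,"rz":0,"hand":0.06},{"dx":0,"dy":0,"dz":0.03,"rx":0,"ry":0,"rz":0,"hand":0.06},{"dx":0,"dy":0,"dz":0.013,"rx":0,"ry":0,"rz":0,"hand":0.06},{"dx":0,"dy":0,"dz":0,"rx":0,"ry":0,"rz":0,"hand":0.06},{"dx":0,"dy":0,"dz":0,"rx":0,"ry":0,"rz":0,"hand":0.06},{"dx":0,"dy":0,"dz":0,"rx":0,"ry":0,"rz":0,"hand":0.02},{"dx":0,"dy":0,"dz":0,"rx":0,"ry":0,"rz":0,"hand":0.02},{"dx":0,"dy":0,"dz":0,"rx":0,"ry":0,"rz":0,"hand":0.02},{"dx":0,"dy":0,"dz":0,"rx":0,"ry":0,"rz":0,"hand":0.02},{"dx":0,"dy":0,"dz":0,"rx":0,"ry":0,"rz":0,"hand":0.02}]'
python3 -m pendant '[{"dx":0,"dy":0,"dz":-0.01,"rx":0,"ry":0,"rz":0,"hand":0.02},{"dx":0,"dy":0,"dz":-0.03,"rx":0,"ry":0,"rz":0,"hand":0.02},{"dx":0,"dy":0,"dz":-0.03,"rx":0,"ry":0,"rz":0,"hand":0.02},{"dx":-0.002,"dy":-0.012,"dz":0,"rx":0,"ry":0,"rz":0,"hand":0.02},{"dx":-0.004,"dy":-0.025,"dz":0,"rx":0,"ry":0,"rz":0,"hand":0.02},{"dx":-0.005,"dy":-0.035,"dz":0,"rx":0,"ry":0,"rz":0,"hand":0.02},{"dx":-0.005,"dy":-0.035,"dz":0,"rx":0,"ry":0,"rz":0,"hand":0.02},{"dx":-0.005,"dy":-0.035,"dz":0,"rx":0,"ry":0,"rz":0,"hand":0.02},{"dx":-0.005,"dy":-0.035,"dz":0,"rx":0,"ry":0,"rz":0,"hand":0.02},{"dx":-0.005,"dy":-0.035,"dz":0,"rx":0,"ry":0,"rz":0,"hand":0.02},{"dx":-0.005,"dy":-0.03,"dz":0,"rx":0,"ry":0,"rz":0,"hand":0.02},{"dx":-0.003,"dy":-0.0145,"dz":0,"rx":0,"ry":0,"rz":0,"hand":0.02}]'
python3 -m pendant '[{"dx":0,"dy":0,"dz":0,"rx":0,"ry":0,"rz":0,"hand":0.02},{"dx":0,"dy":0,"dz":0,"rx":0,"ry":0,"rz":0,"hand":0.02},{"dx":0,"dy":0,"dz":0,"rx":0,"ry":0,"rz":0,"hand":0.02}]'
python3 to.py 539.6 53.7 119
```

```text
clock: 30.53
position: [0.4628, 0.2997, 0.117]
ee_rot: [0.002, -0.077, 0.997, 0.0]
contact_force: [-0.4, -1.6, 5.7]
width: 0.0299
gripper_force: 39.9
clock: 31.53
position: [0.5401, 0.048, 0.1847]
ee_rot: [-0.0, -0.076, 0.997, -0.001]
contact_force: [-0.5, -0.1, -3.1]
width: 0.0299
gripper_force: 40.5
clock: 31.78
position: [0.5388, 0.0526, 0.1848]
ee_rot: [-0.001, -0.077, 0.997, 0.001]
contact_force: [0.6, 0.3, -3.2]
width: 0.0298
gripper_force: 40.5
t 31.78 tcp [538.8  52.6 184.8] w 0.0298 gf 40.5 F [ 0.6  0.3 -3.2] rz -0.14 tilt [-0.002  0.001 -1.   ]
shift [-0.0011  0.0008  0.0658]
```

```bash

python3 -m pendant '[{"dx":-0.0005,"dy":0.001,"dz":0.025,"rx":0,"ry":0,"rz":0,"hand":0.02},{"dx":0,"dy":0,"dz":0.02,"rx":0,"ry":0,"rz":0,"hand":0.02},{"dx":0,"dy":0,"dz":0.01,"rx":0,"ry":0,"rz":0,"hand":0.02},{"dx":0,"dy":0,"dz":0.006,"rx":0,"ry":0,"rz":0,"hand":0.02},{"dx":0,"dy":0,"dz":0.003,"rx":0,"ry":0,"rz":0,"hand":0.02},{"dx":0,"dy":0,"dz":0.002,"rx":0,"ry":0,"rz":0,"hand":0.02},{"dx":0,"dy":0,"dz":0,"rx":0,"ry":0,"rz":0,"hand":0.02},{"dx":0,"dy":0,"dz":0,"rx":0,"ry":0,"rz":0,"hand":0.02}]'
python3 -m pendant '[{"dx":0,"dy":0,"dz":0,"rx":0,"ry":0,"rz":0,"hand":0.06},{"dx":0,"dy":0,"dz":0,"rx":0,"ry":0,"rz":0,"hand":0.06},{"dx":0,"dy":0,"dz":0,"rx":0,"ry":0,"rz":0,"hand":0.06},{"dx":0,"dy":0,"dz":0,"rx":0,"ry":0,"rz":0,"hand":0.06},{"dx":0,"dy":0,"dz":-0.03,"rx":0,"ry":0,"rz":0,"hand":0.06},{"dx":0,"dy":0,"dz":-0.04,"rx":0,"ry":0,"rz":0,"hand":0.06},{"dx":0,"dy":0,"dz":-0.03,"rx":0,"ry":0,"rz":0,"hand":0.06},{"dx":0,"dy":0.036,"dz":0,"rx":0,"ry":0,"rz":0,"hand":0.06},{"dx":0,"dy":0.036,"dz":0,"rx":0,"ry":0,"rz":0,"hand":0.06},{"dx":0,"dy":0.036,"dz":0,"rx":0,"ry":0,"rz":0,"hand":0.06},{"dx":0,"dy":0.036,"dz":0,"rx":0,"ry":0,"rz":0,"hand":0.06},{"dx":0,"dy":0.036,"dz":0,"rx":0,"ry":0,"rz":0,"hand":0.06}]'
python3 -m pendant '[{"dx":0,"dy":0.036,"dz":0,"rx":0,"ry":0,"rz":0,"hand":0.06},{"dx":0,"dy":0.036,"dz":0,"rx":0,"ry":0,"rz":0,"hand":0.06},{"dx":0,"dy":0.036,"dz":0,"rx":0,"ry":0,"rz":0,"hand":0.06},{"dx":0,"dy":0,"dz":0,"rx":0,"ry":0,"rz":0,"hand":0.06},{"dx":0,"dy":0,"dz":0,"rx":0,"ry":0,"rz":0,"hand":0.06},{"dx":0,"dy":0,"dz":0,"rx":0,"ry":0,"rz":0,"hand":0.06}]'
python3 - <<'E'
from v import *
from rig import manip
t=manip.get_image("top");s=manip.get_image("scene")
Mt={"red":(483.7,-21.7),"green":(559.6,-76.2),"blue":(538.6,53.7)}
for c,a,b in(("red",(285,225,330,265),(250,135,285,165)),("green",(325,180,355,210),(220,175,255,205)),("blue",(235,190,270,225),(295,155,330,190))):
    A=max(comps(mask(t,c,a)),key=lambda k:k[1][4]);B=max(comps(mask(s,c,b)),key=lambda k:k[1][4])
    x,e=tri(t,A[0],s,B[0]);print(c,A[0],A[1],B[0],B[1],(x*1000).round(1),round(e*1000,1),"off",(x[:2]*1000-Mt[c]).round(1))
v=np.hstack([cv2.resize(t["frame"][165:290,225:375],None,fx=2.6,fy=2.6),cv2.resize(s["frame"][135:260,85:345],None,fx=1.5,fy=2.6)])
cv2.imwrite("pics/end.png",v[...,::-1])
E
```

```text
clock: 32.45
position: [0.5409, 0.0533, 0.1202]
ee_rot: [0.001, -0.077, 0.997, -0.0]
contact_force: [0.7, -0.1, -3.0]
width: 0.0293
gripper_force: 40.5
clock: 33.45
position: [0.512, 0.2324, 0.2197]
ee_rot: [0.0, -0.077, 0.997, 0.0]
contact_force: [1.0, -0.5, -0.5]
width: 0.0603
gripper_force: 0.0
clock: 33.95
position: [0.4955, 0.3373, 0.2192]
ee_rot: [-0.0, -0.078, 0.997, -0.0]
contact_force: [0.6, 0.1, 0.2]
width: 0.0604
gripper_force: 0.0
red [301.3 246.4] [285 225  37  40 425] [264.5 153.9] [257 144  16  21 273] [478.5 -20.  122.7] 3.7 off [-5.2  1.7]
green [338.6 195.9] [330 187  18  19 269] [234.9 190.1] [227 180  17  22 306] [560.2 -79.3 131.9] 0.5 off [ 0.6 -3.1]
blue [257.  209.1] [248 200  19  19 281] [307.5 175.7] [300 165  17  23 308] [539.5  53.  131.6] 1.5 off [ 0.9 -0.7]
```

View pics/end.png

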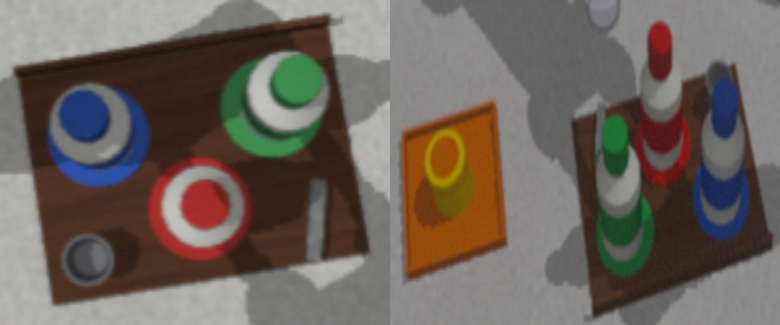

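All three bottles stand on their own-coloured mats, about 3 mm or less off centre. Red's measured offset was thrown off by its mat of the same colour, but it looks centred. The tub stands in the tray, and the gripper is clear.

```bash
python3 -c "
from rig import manip
print(manip.sign_off())"
```

```text
the job is handed in; nothing more can be done
None
```

I handed the job in at about 34 s of the 141 s allowed: the tub stands upright in the orange tray, and each bottle stands on the mat of its own cap colour. The judge's result was not shown to me.

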